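# Register the carved plate in the square corner with the wooden pusher

## Task

Take the wooden pusher out of its dish and, touching the carved plate with the pusher only, nudge the plate along the board until its long side is flush with the long steel edge, and press it there with a light, steady push of about 8 N for half a second; then slide it along to the short steel edge and press it there the same way, never pushing with more than 12 N, so that it sits square in the corner with no gap at either edge. Then stand the pusher back upright in its dish, let go, and leave everything else on the table alone.

Things in the scene. Friction and masses are not known exactly. Their poses are not given: they have to be found in the camera images.
- board: fixed plywood registration board, 240 x 240 mm, its top 12 mm above the table; origin at the centre of its underside, x and y along its sides. Friction of plate, edges and pusher is 0.5 to 0.7: if one corner of the plate meets an edge first, a push at the middle can wedge there; a push near the lagging end closes the gap
- long_edge: fixed, rigid steel bar along y near the board's +x side, 16 mm wide, 220 mm long, standing 10 mm above the board top; origin at the middle of its underside. Its inner face, 8 mm to the -x side, stops the plate going +x. The plate's 130 mm side belongs against it
- short_edge: fixed, rigid steel bar along x near the board's +y side, 16 mm wide, 120 mm long, standing 10 mm above the board top; origin at the middle of its underside. Its inner face, 8 mm to the -y side, stops the plate going +y. The plate's 95 mm side belongs against it
- corner (a point): the point, on the board's top face, where the inner faces of the two steel edges meet, at x = y = +100 mm of the board; same axes. The long edge's inner face is the plane x = 0 of this frame, the short edge's is y = 0. A pressed plate does not give: the force rises by several newtons within a millimetre
- plate_mid (a point): centre (half-way up) of the dark carved wooden printing plate, a loose slab 95 mm along its x, 130 mm along its y, 12 mm thick, 0.15 to 0.31 kg, lying on the board clear of both edges (10 to 65 mm), turned up to 0.2 rad from square. Home, its axes are parallel to the corner's. It slides under about 1 to 3 N and must not be pushed with more than 12 N
- plate_corner (a point): the corner of the plate (on its underside, at +47.5 mm x, +65 mm y from its middle) that belongs in the steel corner. When the plate is home this point coincides with corner
- pusher_mid (a point): middle of the pale wooden pusher, 41 mm above its underside. The pusher stands upright: a round foot of 36 mm diameter, 16 mm high, and on it a square stem 24 x 24 mm that reaches to 82 mm above the underside. x and y are square to the stem's faces, z is up. About 90 g. It may be gripped by the stem and pushes with the side of its foot
- pusher_foot (a point): centre of the underside of the pusher's foot
- rest: round white ceramic dish, fixed to the table, in which the pusher starts and ends: 76 mm outer diameter, 64 mm inner diameter, inner floor 4 mm above its origin, rim 10 mm above it. Origin: centre of the underside, on the table
- ink_jar_at (a point): bystander: closed glass ink jar with a dark lid, 58 mm across, 75 mm high; point 37 mm above its underside, on its middle
- weight_at (a point): bystander: small brass weight, 22 mm across, 18 mm high, standing on the board near its near-left corner; point 9 mm above its underside, on its middle
- block_a_at (a point): bystander: carved wooden block 70 x 120 x 28 mm; point 14 mm above its underside, on its middle
- block_b_at (a point): bystander: carved wooden block 60 x 90 x 25 mm; point 12 mm above its underside, on its middle
- block_c_at (a point): bystander: carved wooden block 80 x 80 x 30 mm beyond the board; point 15 mm above its underside, on its middle
- brush_at (a point): bystander: brush lying on the table; point at its underside
- water_cup_at (a point): bystander: open steel cup, 72 mm across, 80 mm high; point 40 mm above its underside, on its middle

How it is judged:
On the way, in this order (a step that is already met when the one before it is completed fails the run):
1. the pusher is lifted out of its dish by the gripper (z of pusher_foot in the frame of rest above 0.02 m and contact force between the fingers and pusher above 0.5 N), for 0.2 s.
2. the plate is flush with the long steel edge and pressed against it (x of plate_corner in the frame of corner above -0.0015 m and angle between the x axis of plate_mid and the x axis of corner, either way round below 0.015 rad and contact force between pusher and plate above 6 N and contact force between plate and long_edge above 1.5 N), for 0.3 s.
3. the plate is square in the corner and pressed against the short steel edge (x of plate_corner in the frame of corner above -0.0015 m and y of plate_corner in the frame of corner above -0.0015 m and angle between the x axis of plate_mid and the x axis of corner, either way round below 0.015 rad and z of plate_corner in the frame of corner below 0.002 m and angle between plate_mid's own z axis and vertical below 0.03 rad and contact force between pusher and plate above 6 N and contact force between plate and short_edge above 1.5 N), for 0.3 s.
At the end, for the whole second after the job is handed in: the plate lies flat in the steel corner, its corner within 1.5 mm of both edges and its sides within 0.015 rad of parallel to them; the pusher stands upright on the floor of its dish; both are released and at rest (x of plate_corner in the frame of corner above -0.0015 m and y of plate_corner in the frame of corner above -0.0015 m and angle between the x axis of plate_mid and the x axis of corner, either way round below 0.015 rad and z of plate_corner in the frame of corner below 0.002 m and angle between plate_mid's own z axis and vertical below 0.03 rad and horizontal distance between pusher_foot and rest below 0.02 m and z of pusher_foot in the frame of rest below 0.007 m and angle between pusher_mid's own z axis and vertical below 0.08 rad and linear speed of each of pusher, plate below 0.02 m/s); the robot touches nothing.
It fails at once if the plate is pushed by the pusher with more than 12 N (contact force between pusher and plate above 12 N).
It fails at once if the gripper or arm touches the plate (contact force between any of the fingers, the arm and plate above 0.3 N).
It fails at once if the plate is tipped or lifted off the board (angle between plate_mid's own z axis and vertical above 0.12 rad or z of plate_corner in the frame of corner above 0.012 m).
It fails at once if a bystander is moved by more than 20 mm (distance of any of ink_jar_at, weight_at, block_a_at, block_b_at, block_c_at, brush_at, water_cup_at from where it was at the start of the episode above 0.02 m).
It also fails if it takes over 72 s, if anything falls off the work surface, if the arm or the gripper's body presses on something with over 40 N, if the wrist force passes 120 N, or if a joint passes its speed limit or range.

## Robot

A 6-joint arm with a two-finger parallel gripper is mounted at the origin on the work surface. World frame = base frame: x ahead of the robot, y to its left, z up, the work surface at z = 0. Lengths are in m, angles in rad, forces in N, time in s.
With the tool pointing down it reaches from about 0.35 to 0.85 m from the base axis. Payload 8.1 kg.
Tool frame: the origin (TCP) lies between the finger pads; the fingertips stand 8 mm ahead of it and the grasp point (between the pads) lies 11 mm behind it; y points along the fingers, z is the direction in which the jaws open and shut, and the axes are right-handed (so a half turn about y gives the same grasp; the last joint's range is limited). The gripper opens to 93 mm and grips with 3 to 60 N. Pads are 15 mm wide; open, the fingers measure 128 mm over their backs; the gripper's body (75 mm by 188 mm) begins 65 mm behind the grasp point.
Start: joints at [-1.275, 0.13, 1.488, -0, 1.523, -0.085], TCP at [0.223, -0.557, 0.227] pointing down, gripper open.
Joint ranges: [-2.96, 2.96], [-0.89, 2.26], [0.02, 2.5], [-1.34, 4.48], [0, 2.73], [-2.66, 2.66]. Speed limits (rad/s): [2.39, 2.39, 2.79, 3.14, 3.14, 3.14].

## Interface

Orientations are given as a unit quaternion [w, x, y, z].
In Python, from station import robot gives the robot as it stands.
- The arm moves only by the shell command python3 -m handwheel 'ROWS' [OPENING] [FORCE]. ROWS is JSON, a list of rows, each an object of numbers: "dx", "dy", "dz": the shift along the tool's x, y, z in units of 150 mm (1.0 is 150 mm); "rx", "ry", "rz": the turn, a rotation vector about the tool's x, y, z in units of 90 degrees (1.0 is 90 degrees). In form: [{"dx": .., "dy": .., "dz": .., "rx": .., "ry": .., "rz": ..}, ...]. A call has exactly 10 rows; each row is the pose to reach, as a shift and turn from the pose commanded when the call began, along the tool's axes at that moment; what a row does not reach only later rows make up. A row lasts 1/10 s, in which the tool goes at most 50 mm and 8.59 degrees, less where a joint would pass 70% of its speed; a pose out of reach is approached as far as the arm can. A call with a number of a shift or a turn outside -1 to 1 is refused whole. A call with a gripper value outside its range is refused whole. OPENING is the closure, from 0 (fully open) to 1 (shut), set as the call begins (- or left out, the last holds). The fingers move at their own pace and stop on an object; FORCE is the grip in N (left out, the last holds). Time passes only in rows, so rows that repeat a pose let the fingers close, or fill a call up. It gives the time, the measured TCP pose, the force and the opening at its end, in the units of the state.
- robot.observe(): the state, without advancing time (a new reading comes with each control period).
- robot.capture(name): name is "side" or "top" or "wrist"; returns a dict with "frame" (384x512x3 uint8, red, green, blue), "z_map" (384x512 float32, m along the optical axis (not along the pixel's ray), 0 where there is no reading), "K" (3x3 intrinsics, pixels), "world_from_camera" (4x4, takes a point from camera to world coordinates); the wrist camera has in their place "tool_from_camera" (4x4, takes a point from camera to tool coordinates, whose origin is the TCP and whose axes are the tool frame's). Camera axes: x right, y up, looking along -z (the intrinsics and any distortion apply to the point x, -y, -z); pixel columns grow to the right and rows downward; lengths in m; the calibration is good to about 2 mm. A picture is of the moment at which its call begins: read the wrist's pose just before it.
- robot.hand_in(): hands the job in, once; it reports no verdict.
The state is a dict: "t": time; "q": joint angles; "joint_vel": joint speeds; "joint_efforts": joint torques, N m; "tcp_pos": TCP position; "eef_rot": TCP orientation; "wrist_force": force on the tool from outside, world axes, zero at the start; "moment": the same for the moment, N m; "width": finger opening in m.
Only numpy, scipy, OpenCV 4.12 (cv2) and the standard library are available. Lean on these libraries where they do the work, as an engineer would, in place of code of your own. Each camera call takes 0.05 s, during which the arm holds its last target. There are 200 camera calls.

## Working session

There is one attempt and no reset: what is moved stays moved. The work goes in short steps, Python scripts to look and compute and a shell command to move; the robot and the scene stay as the last step left them, time stands still between calls to the robot, and variables do not carry over. Pictures are saved under pics/ and viewed, about 8 in all and at most 12, crops included, and the job is handed in when it is done.

```bash
mkdir -p pics; ls
cat > h.py <<'E'
import numpy as np, cv2
from station import robot
from scipy.spatial.transform import Rotation as R
def cam(name):
    s=robot.observe(); c=robot.capture(name)
    if 'tool_from_camera' in c:
        T=np.eye(4); w,x,y,z=s['eef_rot']; T[:3,:3]=R.from_quat([x,y,z,w]).as_matrix(); T[:3,3]=s['tcp_pos']
        c['W']=T@c['tool_from_camera']
    else: c['W']=c['world_from_camera']
    return c
def pt(c,u,v,d=None):
    "world point of pixel from depth map"
    K=c['K']; d=c['z_map'][int(round(v)),int(round(u))] if d is None else d
    p=np.array([(u-K[0,2])/K[0,0]*d,-(v-K[1,2])/K[1,1]*d,-d,1]); return (c['W']@p)[:3]
def ptz(c,u,v,z):
    a=pt(c,u,v,1.0); o=c['W'][:3,3]; return o+(a-o)*(z-o[2])/(a[2]-o[2])
def proj(c,p):
    q=np.linalg.inv(c['W'])@np.append(p,1); K=c['K']; return K[0,2]-K[0,0]*q[0]/q[2], K[1,2]+K[1,1]*q[1]/q[2]
def save(c,n,crop=None,k=1):
    f=c['frame'][:,:,::-1]
    if crop: f=f[crop[1]:crop[3],crop[0]:crop[2]]
    cv2.imwrite('pics/'+n,cv2.resize(f,None,fx=k,fy=k,interpolation=cv2.INTER_CUBIC))
E
python3 - <<'E'
from h import *
import pickle
for n in ('top','side'):
    c=cam(n); pickle.dump(c,open(n+'.pkl','wb')); save(c,n+'.png',k=1.5); print(n,c['K'],c['W'])
print(robot.observe())
E
```

```text
pics
top [[357.42964957   0.         253.26785504]
 [  0.         357.42964957 200.31591016]
 [  0.           0.           1.        ]] [[-0.01700386  0.99415488 -0.10661589  0.47434262]
 [-0.99955432 -0.0142851   0.02621266  0.00979941]
 [ 0.02453642  0.10701409  0.9939547   0.96477911]
 [ 0.          0.          0.          1.        ]]
side [[400.87385648   0.         260.63626562]
 [  0.         400.87385648 189.50789576]
 [  0.           0.           1.        ]] [[-0.97033038  0.18483975 -0.15586284  0.41088909]
 [-0.24110665 -0.69155057  0.68090043  0.80290026]
 [ 0.01807043  0.69827793  0.71559862  0.87968652]
 [ 0.          0.          0.          1.        ]]
{'t': 0.1, 'q': array([-1.27540824e+00,  1.31102469e-01,  1.48916407e+00,  2.16885646e-05,
        1.52298812e+00, -8.53717087e-02]), 'joint_vel': array([ 0.00045096, -0.00094477, -0.00177858,  0.00099963, -0.00127304,
       -0.00024823]), 'joint_efforts': array([ 1.02361450e-03, -5.61341965e+01, -4.93097484e+01,  7.70899700e-02,
        2.91054882e-02, -7.11122561e-05]), 'tcp_pos': array([ 0.22287498, -0.55653687,  0.22568575]), 'eef_rot': array([ 0.1337528 , -0.13386075,  0.69491608, -0.69374573]), 'wrist_force': array([-0.54739105, -1.00175503, -0.18975603]), 'moment': array([0.02695399, 0.01572594, 0.00108723]), 'width': 0.09349310641799394}
```

View pics/top.png

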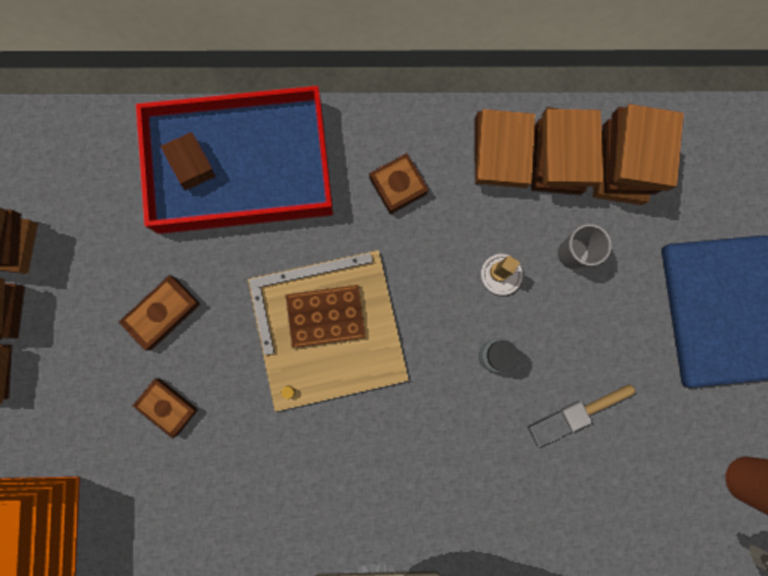

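View pics/side.png

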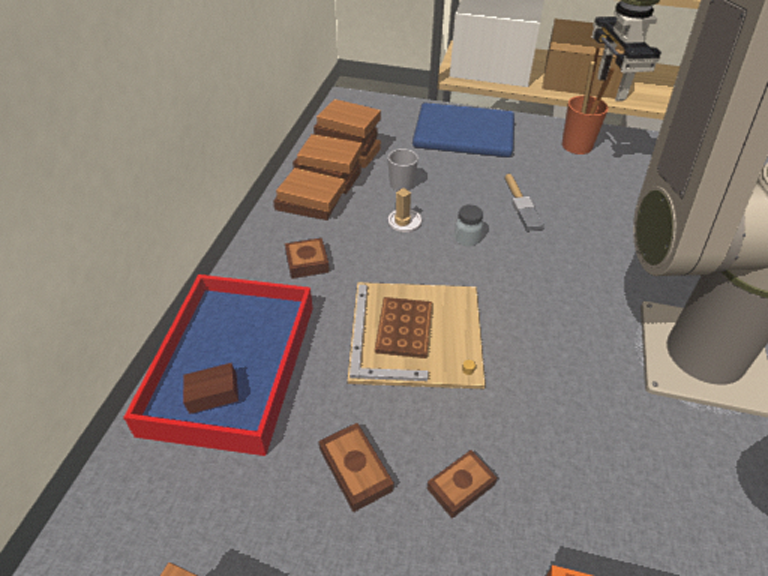

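Top view (1.5× pixels): the board has corners at (250,280), (380,251), (409,380) and (276,410). The steel corner is upper left, the plate is around (328,317), and the dish is at (502,274) with the pusher in it. The jar is at (505,357), the cup at (588,247), the weight at (288,393) and the brush at (580,415). The side view agrees with this.

Run:
```python
from h import *
import pickle
np.set_printoptions(precision=4,suppress=True)
c=pickle.load(open('top.pkl','rb')); s=pickle.load(open('side.pkl','rb'))
for n,u,v,z in [('bTL',250,280,.012),('bTR',380,251,.012),('bBR',409,380,.012),('bBL',276,410,.012),('dish',502,274,.01),('stemtop',511,264,.086),('jar',505,356,.075),('cup',592,243,.08),('pTL',287,293,.024),('pTR',363,285,.024),('pBR',367,340,.024),('pBL',292,348,.024),('weight',288,391,.03)]:
    print(n,ptz(c,u/1.5,v/1.5,z)[:2],pt(c,u/1.5,v/1.5))
for n,u,v,z in [('dish',405,220,.01),('stemtop',404,192,.086),('bTL',349,383,.012),('bTR',358,283,.012),('bBR',477,286,.012),('bBL',484,386,.012)]:
    print('s',n,ptz(s,u/1.5,v/1.5,z)[:2],pt(s,u/1.5,v/1.5))
o=robot.observe(); w,x,y,z=o['eef_rot']; print(R.from_quat([x,y,z,w]).as_matrix())
```

```text
bTL [0.6166 0.2159] [0.6153 0.214  0.021 ]
bTR [ 0.6664 -0.017 ] [ 0.6687 -0.0174  0.0003]
bBR [ 0.4349 -0.0642] [ 0.4344 -0.0651  0.0005]
bBL [0.3874 0.1689] [0.3874 0.1689 0.0121]
dish [ 0.6218 -0.2374] [ 0.6162 -0.228   0.0462]
stemtop [ 0.6268 -0.2336] [ 0.6267 -0.2334  0.0866]
jar [ 0.4741 -0.2199] [ 0.4741 -0.2194  0.0771]
cup [ 0.6621 -0.3751] [ 0.6718 -0.3949  0.0344]
pTL [0.5908 0.1484] [0.5922 0.15   0.013 ]
pTR [0.6032 0.0144] [0.6048 0.0145 0.0122]
pBR [0.506  0.0088] [0.5063 0.0088 0.0149]
pBL [0.4942 0.1395] [0.4945 0.1415 0.0101]
weight [0.4207 0.1455] [0.4207 0.1455 0.03  ]
s dish [ 0.6186 -0.2296] [ 0.616  -0.2167  0.0208]
s stemtop [ 0.6239 -0.2312] [ 0.6234 -0.2289  0.0877]
s bTL [0.6125 0.2284] [0.6143 0.2232 0.0041]
s bTR [ 0.665 -0.009] [ 0.6643 -0.0069  0.0142]
s bBR [ 0.4309 -0.0628] [ 0.4312 -0.0752 -0.0004]
s bBL [0.3842 0.1751] [ 0.3838  0.1655 -0.0012]
[[-0.9284 -0.0005  0.3716]
 [-0.3716  0.0016 -0.9284]
 [-0.0002 -1.     -0.0017]]
```

```bash
python3 -m handwheel '[{"dx":-0.2,"dz":-0.06},{"dx":-0.45,"dz":-0.15},{"dx":-0.7,"dz":-0.23},{"dx":-1,"dz":-0.33},{"dx":-1,"dz":-0.33},{"dx":-1,"dz":-0.33},{"dx":-1,"dz":-0.33},{"dx":-1,"dz":-0.33},{"dx":-1,"dz":-0.33},{"dx":-1,"dz":-0.33}]' 0
python3 -m handwheel '[{"dx":-0.2,"dz":-0.06},{"dx":-0.45,"dz":-0.15},{"dx":-0.7,"dz":-0.23},{"dx":-1,"dz":-0.33},{"dx":-1,"dz":-0.33},{"dx":-1,"dz":-0.33},{"dx":-1,"dz":-0.33},{"dx":-1,"dz":-0.33},{"dx":-1,"dz":-0.33},{"dx":-1,"dz":-0.33}]'
python3 -m handwheel '[{"dx":-0.2,"dz":-0.06},{"dx":-0.45,"dz":-0.15},{"dx":-0.7,"dz":-0.23},{"dx":-0.9,"dz":-0.33},{"dx":-0.9,"dz":-0.33},{"dx":-0.9,"dz":-0.33},{"dx":-0.9,"dz":-0.33},{"dx":-0.9,"dz":-0.33},{"dx":-0.9,"dz":-0.33},{"dx":-0.9,"dz":-0.33}]'
python3 - <<'E'
from h import *
import pickle
c=cam('wrist'); pickle.dump(c,open('w1.pkl','wb')); save(c,'w1.png',k=1.5); print(c['K'],c['tool_from_camera'],c['W'])
print(proj(c,np.array([.6255,-.232,.086])),robot.observe()['q'])
E
```

```text
[[328.22866631   0.         255.47643901]
 [  0.         328.22866631 193.7747315 ]
 [  0.           0.           1.        ]] [[-6.86927438e-04 -9.58470832e-01 -2.85189748e-01 -7.92792316e-02]
 [-1.78696986e-04  2.85189928e-01 -9.58471008e-01 -1.57228010e-01]
 [ 9.99999748e-01 -6.07437485e-04 -3.67180636e-04  2.39896955e-04]
 [ 0.00000000e+00  0.00000000e+00  0.00000000e+00  1.00000000e+00]] [[ 0.37226232  0.88947019  0.26507272  0.29663843]
 [-0.92812639  0.35721077  0.10479445 -0.52754844]
 [-0.0014753  -0.28503201  0.95851686  0.38292609]
 [ 0.          0.          0.          1.        ]]
(np.float64(-43.138110281520426), np.float64(-758.0327218851285)) [-1.27541891e+00  1.31031239e-01  1.48900917e+00 -1.89718158e-05
  1.52299814e+00 -8.54062511e-02]$[0]: bad value
$[0]: bad value
$[0]: bad value
```

View pics/w1.png

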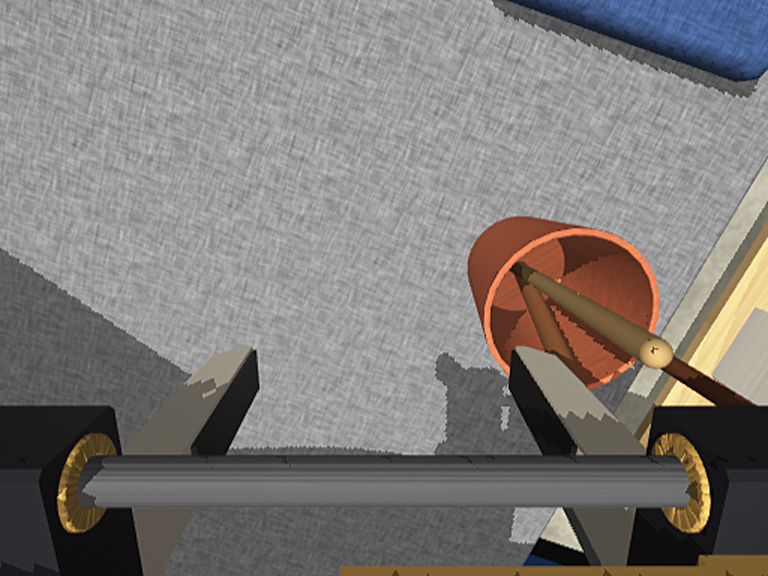

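This wrist view shows the start pose, because all three calls were refused; rows seem to need all six keys. The brush pot is at about (565,300), close to the +z finger, so I'll check its position before moving.

Run:
```python
from h import *
import pickle
np.set_printoptions(precision=3,suppress=True)
c=pickle.load(open('w1.pkl','rb')); T=c['tool_from_camera']@np.linalg.inv(c['W'])
for u,v in [(655,350),(600,310),(540,280),(485,310),(655,280),(740,400),(590,385)]:
    p=pt(c,u/1.5,v/1.5); print(u,v,p,(T@np.append(p,1))[:3])
```

```text
655 350 [ 0.271 -0.627  0.243] [-0.019 -0.017  0.084]
600 310 [ 0.27  -0.631  0.197] [-0.016  0.029  0.087]
540 280 [ 0.259 -0.644  0.097] [-0.001  0.128  0.095]
485 310 [ 0.235 -0.614  0.119] [0.011 0.106 0.058]
655 280 [ 0.286 -0.695  0.118] [-0.007  0.107  0.152]
740 400 [ 0.262 -0.682  0.221] [0.011 0.005 0.131]
590 385 [ 0.215 -0.692  0.119] [0.058 0.107 0.123]
```

```bash
python3 -m handwheel '[{"dx":0,"dy":0,"dz":-0.15,"rx":0,"ry":0,"rz":0},{"dx":-0.1,"dy":0,"dz":-0.4,"rx":0,"ry":0,"rz":0},{"dx":-0.3,"dy":0,"dz":-0.5,"rx":0,"ry":0,"rz":0},{"dx":-0.6,"dy":0,"dz":-0.5,"rx":0,"ry":0,"rz":0},{"dx":-0.8,"dy":0,"dz":-0.5,"rx":0,"ry":0,"rz":0},{"dx":-1,"dy":0,"dz":-0.5,"rx":0,"ry":0,"rz":0},{"dx":-1,"dy":0,"dz":-0.5,"rx":0,"ry":0,"rz":0},{"dx":-1,"dy":0,"dz":-0.5,"rx":0,"ry":0,"rz":0},{"dx":-1,"dy":0,"dz":-0.5,"rx":0,"ry":0,"rz":0},{"dx":-1,"dy":0,"dz":-0.5,"rx":0,"ry":0,"rz":0}]' 0 30
python3 -m handwheel '[{"dx":-0.2,"dy":0,"dz":-0.05,"rx":0,"ry":0,"rz":0},{"dx":-0.5,"dy":0,"dz":-0.15,"rx":0,"ry":0,"rz":0},{"dx":-0.7,"dy":0,"dz":-0.25,"rx":0,"ry":0,"rz":0},{"dx":-0.9,"dy":0,"dz":-0.25,"rx":0,"ry":0,"rz":0},{"dx":-1,"dy":0,"dz":-0.25,"rx":0,"ry":0,"rz":0},{"dx":-1,"dy":0,"dz":-0.25,"rx":0,"ry":0,"rz":0},{"dx":-1,"dy":0,"dz":-0.25,"rx":0,"ry":0,"rz":0},{"dx":-1,"dy":0,"dz":-0.25,"rx":0,"ry":0,"rz":0},{"dx":-1,"dy":0,"dz":-0.25,"rx":0,"ry":0,"rz":0},{"dx":-1,"dy":0,"dz":-0.25,"rx":0,"ry":0,"rz":0}]'
python3 -m handwheel '[{"dx":-0.2,"dy":0,"dz":-0.05,"rx":0,"ry":0,"rz":0},{"dx":-0.5,"dy":0,"dz":-0.15,"rx":0,"ry":0,"rz":0},{"dx":-0.7,"dy":0,"dz":-0.25,"rx":0,"ry":0,"rz":0},{"dx":-0.7,"dy":0,"dz":-0.25,"rx":0,"ry":0,"rz":0},{"dx":-0.7,"dy":0,"dz":-0.25,"rx":0,"ry":0,"rz":0},{"dx":-0.7,"dy":0,"dz":-0.25,"rx":0,"ry":0,"rz":0},{"dx":-0.7,"dy":0,"dz":-0.25,"rx":0,"ry":0,"rz":0},{"dx":-0.7,"dy":0,"dz":-0.25,"rx":0,"ry":0,"rz":0},{"dx":-0.7,"dy":0,"dz":-0.25,"rx":0,"ry":0,"rz":0},{"dx":-0.7,"dy":0,"dz":-0.25,"rx":0,"ry":0,"rz":0}]'
python3 - <<'E'
from h import *
import pickle
c=cam('wrist'); pickle.dump(c,open('w2.pkl','wb')); save(c,'w2.png',k=1.5)
print(proj(c,np.array([.6255,-.232,.086])),robot.observe()['q'])
E
```

```text
t: 1.15
tcp_pos: [0.3334, -0.4321, 0.2265]
eef_rot: [0.133, -0.133, 0.694, -0.694]
wrist_force: [-0.1, -0.2, -0.8]
width: 0.0934
t: 2.15
tcp_pos: [0.459, -0.3417, 0.2267]
eef_rot: [-0.133, 0.133, -0.694, 0.694]
wrist_force: [0.3, -0.7, -1.2]
width: 0.0931
t: 3.15
tcp_pos: [0.543, -0.2676, 0.2267]
eef_rot: [-0.134, 0.134, -0.694, 0.694]
wrist_force: [-0.1, 0.5, -0.3]
width: 0.0932
(np.float64(252.25529512338255), np.float64(83.36107986817312)) [-5.42342774e-01  1.44841500e-01  1.47236998e+00  1.33092843e-05
  1.52432605e+00  6.48091326e-01]
```

View pics/w2.png

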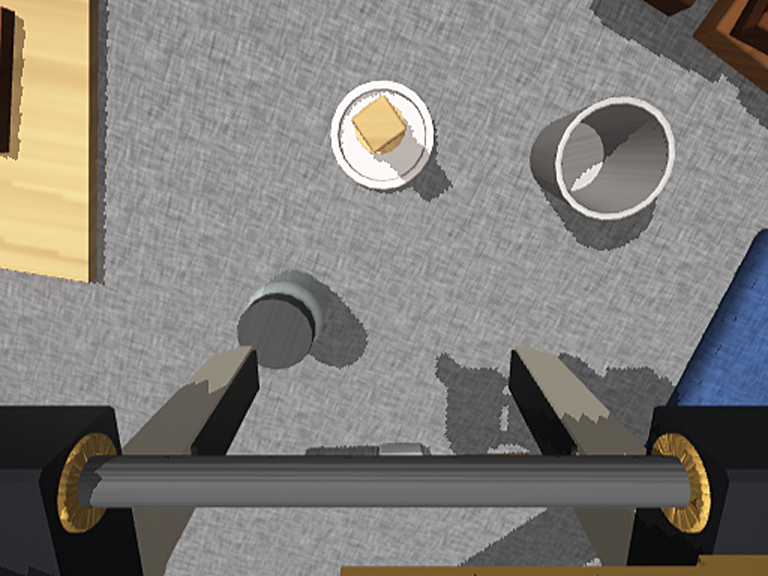

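The wrist view shows the dish at (383,135) and the stem top at about (379,122), turned about 45° in the image; the jar is at (280,325) and the cup at (615,158). I'll measure the stem top and the dish rim using depth.

```bash
cat >> h.py <<'E'
def cloud(c):
    v,u=np.mgrid[0:384,0:512]; K=c['K']; d=c['z_map']
    P=np.stack([(u-K[0,2])/K[0,0]*d,-(v-K[1,2])/K[1,1]*d,-d,np.ones_like(d)],-1)@c['W'].T
    return P[...,:3]
E
python3 - <<'E'
from h import *
import pickle
np.set_printoptions(precision=4,suppress=True)
def rect(P,m): return cv2.minAreaRect((P[m][:,:2]*1000).astype(np.float32))
for n in ('w2','top','side'):
    c=pickle.load(open(n+'.pkl','rb')); P=cloud(c); h=np.hypot(P[...,0]-.6255,P[...,1]+.232)
    m=(h<.03)&(P[...,2]>.078); print(n,'stem',m.sum(),np.median(P[m][:,2]),P[m].mean(0),rect(P,m))
    w=(c['frame'].min(2)>200)&(h<.06)&(P[...,2]<.03); print('dish',rect(P,w),np.percentile(P[w][:,2],[10,50,90]))
E
```

```text
w2 stem 1610 0.38393641235010745 [ 0.6216 -0.235   0.2368] ((626.5355834960938, -231.51486206054688), (23.98262596130371, 23.8353271484375), 57.47932815551758)
dish ((622.517578125, -233.52166748046875), (71.60606384277344, 74.03622436523438), 69.54930114746094) [0.0024 0.0041 0.0095]
top stem 98 0.0857469434389781 [ 0.6262 -0.2317  0.0854] ((626.7940673828125, -232.45484924316406), (23.476991653442383, 23.989431381225586), 57.898555755615234)Traceback (most recent call last):
  File "<stdin>", line 8, in <module>
    return _quantile_unchecked(
        a, q, axis, out, overwrite_input, method, keepdims, weights)
    return _ureduce(a,
                    func=_quantile_ureduce_func,
    ...<5 lines>...
                    overwrite_input=overwrite_input,
                    method=method)
    r = func(a, **kwargs)
    result = _quantile(arr,
                       quantiles=q,
    ...<2 lines>...
                       out=out,
                       weights=wgt)
    slices_having_nans = np.isnan(arr[-1, ...])
                                  ~~~^^^^^^^^^
IndexError: index -1 is out of bounds for axis 0 with size 0
```

```bash
python3 -m handwheel '[{"dx":-0.15,"dy":0,"dz":0,"rx":0,"ry":-0.08,"rz":0},{"dx":-0.3,"dy":0,"dz":0,"rx":0,"ry":-0.16,"rz":0},{"dx":-0.45,"dy":0.1,"dz":-0.01,"rx":0,"ry":-0.24,"rz":0},{"dx":-0.605,"dy":0.2,"dz":-0.015,"rx":0,"ry":-0.32,"rz":0},{"dx":-0.605,"dy":0.4,"dz":-0.015,"rx":0,"ry":-0.4,"rz":0},{"dx":-0.605,"dy":0.6,"dz":-0.015,"rx":0,"ry":-0.4,"rz":0},{"dx":-0.605,"dy":0.6,"dz":-0.015,"rx":0,"ry":-0.4,"rz":0},{"dx":-0.605,"dy":0.6,"dz":-0.015,"rx":0,"ry":-0.4,"rz":0},{"dx":-0.605,"dy":0.6,"dz":-0.015,"rx":0,"ry":-0.4,"rz":0},{"dx":-0.605,"dy":0.6,"dz":-0.015,"rx":0,"ry":-0.4,"rz":0}]'
python3 - <<'E'
from h import *
o=robot.observe(); w,x,y,z=o['eef_rot']; Rm=R.from_quat([x,y,z,w]).as_matrix(); print(o['tcp_pos'],Rm, Rm.T@(np.array([.6265,-.2318,.038])-o['tcp_pos'])/.15, np.degrees(np.arctan2(Rm[1,2],Rm[0,2])))
E
```

```text
t: 4.2
tcp_pos: [0.6279, -0.2322, 0.1393]
eef_rot: [-0.342, 0.341, -0.618, 0.62]
wrist_force: [0.4, 0.7, 0.4]
width: 0.0929
[ 0.62789582 -0.23218841  0.13934912] [[-5.33006540e-01  3.51928052e-03  8.46103802e-01]
 [-8.46110969e-01 -1.61932472e-03 -5.33004320e-01]
 [-5.05674919e-04 -9.99992496e-01  3.84081252e-03]] [ 0.00311061  0.67561881 -0.01184868] -32.20893649981157
```

```bash
python3 -m handwheel '[{"dx":0,"dy":0.15,"dz":-0.01,"rx":0,"ry":0,"rz":0},{"dx":0,"dy":0.3,"dz":-0.01,"rx":0,"ry":0,"rz":0},{"dx":0,"dy":0.45,"dz":-0.01,"rx":0,"ry":0,"rz":0},{"dx":0,"dy":0.58,"dz":-0.01,"rx":0,"ry":0,"rz":0},{"dx":0,"dy":0.64,"dz":-0.01,"rx":0,"ry":0,"rz":0},{"dx":0,"dy":0.67,"dz":-0.01,"rx":0,"ry":0,"rz":0},{"dx":0,"dy":0.67,"dz":-0.01,"rx":0,"ry":0,"rz":0},{"dx":0,"dy":0.67,"dz":-0.01,"rx":0,"ry":0,"rz":0},{"dx":0,"dy":0.67,"dz":-0.01,"rx":0,"ry":0,"rz":0},{"dx":0,"dy":0.67,"dz":-0.01,"rx":0,"ry":0,"rz":0}]'
python3 -m handwheel '[{"dx":0,"dy":0,"dz":0,"rx":0,"ry":0,"rz":0},{"dx":0,"dy":0,"dz":0,"rx":0,"ry":0,"rz":0},{"dx":0,"dy":0,"dz":0,"rx":0,"ry":0,"rz":0},{"dx":0,"dy":0,"dz":0,"rx":0,"ry":0,"rz":0},{"dx":0,"dy":0,"dz":0,"rx":0,"ry":0,"rz":0},{"dx":0,"dy":0,"dz":0,"rx":0,"ry":0,"rz":0},{"dx":0,"dy":0,"dz":0,"rx":0,"ry":0,"rz":0},{"dx":0,"dy":0,"dz":0,"rx":0,"ry":0,"rz":0},{"dx":0,"dy":0,"dz":0,"rx":0,"ry":0,"rz":0},{"dx":0,"dy":0,"dz":0,"rx":0,"ry":0,"rz":0}]' 1 50
```

```text
t: 5.2
tcp_pos: [0.626, -0.2309, 0.0372]
eef_rot: [-0.342, 0.342, -0.619, 0.619]
wrist_force: [0.3, 0.4, 1.0]
width: 0.0929
t: 6.2
tcp_pos: [0.6254, -0.2306, 0.0361]
eef_rot: [-0.342, 0.342, -0.619, 0.619]
wrist_force: [-0.7, -1.5, 0.4]
width: 0.0239
```

```bash
python3 -m handwheel '[{"dx":0,"dy":-0.05,"dz":0,"rx":0,"ry":0,"rz":0},{"dx":0,"dy":-0.15,"dz":0,"rx":0,"ry":0,"rz":0},{"dx":0,"dy":-0.3,"dz":0,"rx":0,"ry":0,"rz":0},{"dx":0,"dy":-0.45,"dz":0,"rx":0,"ry":-0.08,"rz":0},{"dx":0,"dy":-0.6,"dz":0,"rx":0,"ry":-0.16,"rz":0},{"dx":0,"dy":-0.6,"dz":0,"rx":0,"ry":-0.24,"rz":0},{"dx":0,"dy":-0.6,"dz":0,"rx":0,"ry":-0.32,"rz":0},{"dx":0,"dy":-0.6,"dz":0,"rx":0,"ry":-0.4,"rz":0},{"dx":0,"dy":-0.6,"dz":0,"rx":0,"ry":-0.49,"rz":0},{"dx":0,"dy":-0.6,"dz":0,"rx":0,"ry":-0.49,"rz":0}]'
python3 - <<'E'
from h import *
import pickle
np.set_printoptions(precision=4,suppress=True)
o=robot.observe(); print(o['tcp_pos'],o['width'],o['wrist_force'])
c=cam('wrist'); pickle.dump(c,open('w3.pkl','wb'))
v=[]
for n in ('top','side','w3'):
    c=pickle.load(open(n+'.pkl','rb')); P=cloud(c); f=c['frame'].astype(int); r,g,b=f[...,0],f[...,1],f[...,2]
    near=np.hypot(P[...,0]-.526,P[...,1]-.076)<.2
    A=(r>b+30)&(r<165)&near&(P[...,2]>.017)&(P[...,2]<.03)
    n_,l,st,_=cv2.connectedComponentsWithStats(A.astype(np.uint8)); 
    if n_>1:
        A=l==1+st[1:,4].argmax(); x=cv2.morphologyEx(A.astype(np.uint8),cv2.MORPH_CLOSE,np.ones((5,5)))>0
        print(n,'plate',cv2.minAreaRect((P[x][:,:2]*1000).astype(np.float32)),np.median(P[A][:,2]))
    S=(abs(r-b)<25)&(r>90)&near&(P[...,2]>.014)&(P[...,2]<.035)
    print(n,'steel',S.sum(),np.median(P[S][:,2]) if S.any() else 0)
    B=near&(P[...,2]>.008)&(P[...,2]<.03)&(np.hypot(P[...,0]-.526,P[...,1]-.076)<.18)
    print(n,'board',cv2.minAreaRect((P[B][:,:2]*1000).astype(np.float32)))
    fr=c['frame'][:,:,::-1].copy(); fr[A]=(0,255,0); fr[S]=(255,0,0); v.append(fr)
cv2.imwrite('pics/seg.png',np.hstack([v[0][150:290,150:290],v[1][170:310,210:350]]).repeat(2,0).repeat(2,1)); cv2.imwrite('pics/w3.png',v[2])
E
```

```text
t: 7.2
tcp_pos: [0.6258, -0.2308, 0.1277]
eef_rot: [0.55, -0.55, 0.444, -0.445]
wrist_force: [0.3, 0.1, -0.7]
width: 0.0239
[ 0.6258 -0.2308  0.1277] 0.02390517639610863 [ 0.3066  0.0507 -0.6657]
top plate ((532.226318359375, 79.69237518310547), (131.1512908935547, 130.0220184326172), 6.638553619384766) 0.02391015455319212
top steel 737 0.021819081957881514
top board ((527.3114624023438, 79.34752655029297), (240.38461303710938, 240.28993225097656), 11.925426483154297)
side plate ((505.6405944824219, 412.3479919433594), (97.23790740966797, 798.9071655273438), 7.335464000701904) 0.02468030440925245
side steel 628 0.022206317467057757
side board ((526.2324829101562, 80.63134765625), (240.2748260498047, 247.0999298095703), 12.100712776184082)
w3 steel 0 0
w3 board ((0.0, 0.0), (0.0, 0.0), 0.0)
```

View pics/seg.png

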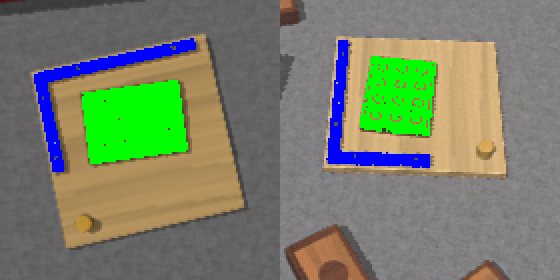

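Segmentation is clean in both views: plate green, steel blue. I'll now compute the geometry in the board frame.

```bash
cat >> h.py <<'E'
def seg(c,yaw=np.radians(12.0),C=np.array([.5268,.0797])):
    P=cloud(c); f=c['frame'].astype(int); r,b=f[...,0],f[...,2]
    near=np.hypot(P[...,0]-C[0],P[...,1]-C[1])<.17; z=P[...,2]
    A=(r>b+30)&(r<165)&near&(z>.017)&(z<.03)
    n,l,st,_=cv2.connectedComponentsWithStats(A.astype(np.uint8)); A=l==1+st[1:,4].argmax()
    S=(abs(r-b)<25)&(r>90)&near&(z>.014)&(z<.035)
    Rb=np.array([[np.cos(yaw),-np.sin(yaw)],[np.sin(yaw),np.cos(yaw)]])
    F=lambda m:((P[m][:,:2]-C)@Rb*1000).astype(np.float32)
    pr=cv2.minAreaRect(F(A)); s=F(S)
    le=s[(s[:,1]<70)&(s[:,0]>60)]; se=s[(s[:,0]<70)&(s[:,1]>60)]
    return pr,cv2.boxPoints(pr),le,se
E
python3 - <<'E'
from h import *
import pickle
np.set_printoptions(precision=1,suppress=True)
for n in ('top','side'):
    pr,bx,le,se=seg(pickle.load(open(n+'.pkl','rb')))
    print(n,pr,'\n',bx); print('long',np.percentile(le,[1,5,50,95,99],0).T,'short',np.percentile(se,[1,5,50,95,99],0).T)
E
```

```text
top ((23.254039764404297, -2.8492660522460938), (129.6519012451172, 95.20354461669922), 85.1151123046875) 
 [[-29.7 -63.4]
 [ 65.2 -71.5]
 [ 76.2  57.7]
 [-18.7  65.8]]
long [[  99.8  100.6  107.5  114.5  115.3]
 [-102.6  -95.4  -15.8   61.2   68.4]] short [[-18.  -14.2  26.2  65.7  69. ]
 [ 98.9  99.8 106.5 113.8 114.4]]
side ((21.473953247070312, -1.0195159912109375), (135.11328125, 97.23787689208984), 85.33543395996094) 
 [[-32.5 -64.4]
 [ 64.4 -72.3]
 [ 75.4  62.4]
 [-21.5  70.3]]
long [[  99.7   99.9  107.   114.   114.5]
 [-100.7  -92.5   -9.3   62.9   68.9]] short [[-18.5 -15.8  25.9  65.   67.9]
 [102.1 103.  112.4 117.6 118.3]]
```

```bash
cat > rel.py <<'E'
from h import *
import sys
np.set_printoptions(precision=4,suppress=True)
yaw=np.radians(12); C=np.array([.5268,.0797]); Rb=np.array([[np.cos(yaw),-np.sin(yaw)],[np.sin(yaw),np.cos(yaw)]])
o=robot.observe(); w,x,y,z=o['eef_rot']; Rm=R.from_quat([x,y,z,w]).as_matrix()
p=(o['tcp_pos'][:2]-C)@Rb*1000; f=o['wrist_force'][:2]@Rb
print('t %.2f'%o['t'],'board xy mm',p,'z',o['tcp_pos'][2]*1000,'F board',f,o['wrist_force'][2],'jawdeg',np.degrees(np.arctan2(Rm[1,2],Rm[0,2])),'tilt',Rm[2])
if len(sys.argv)>3:
    t=np.array([float(a) for a in sys.argv[1:4]]); W=np.append(C+Rb@t[:2]/1000,t[2]/1000)
    print('shift units',Rm.T@(W-o['tcp_pos'])/.15)
E
python3 -m handwheel '[{"dx":-0.1,"dy":0,"dz":-0.03,"rx":0,"ry":0,"rz":0},{"dx":-0.25,"dy":0,"dz":-0.08,"rx":0,"ry":0,"rz":0},{"dx":-0.4,"dy":0,"dz":-0.12,"rx":0,"ry":0,"rz":0},{"dx":-0.55,"dy":0,"dz":-0.17,"rx":0,"ry":0,"rz":0},{"dx":-0.7,"dy":0,"dz":-0.21,"rx":0,"ry":0,"rz":0},{"dx":-0.85,"dy":0,"dz":-0.26,"rx":0,"ry":0,"rz":0},{"dx":-1,"dy":0,"dz":-0.3,"rx":0,"ry":0,"rz":0},{"dx":-1,"dy":0,"dz":-0.3,"rx":0,"ry":0,"rz":0},{"dx":-1,"dy":0,"dz":-0.3,"rx":0,"ry":0,"rz":0},{"dx":-1,"dy":0,"dz":-0.3,"rx":0,"ry":0,"rz":0}]'
python3 -m handwheel '[{"dx":-0.1,"dy":0,"dz":-0.03,"rx":0,"ry":0,"rz":0},{"dx":-0.25,"dy":0,"dz":-0.08,"rx":0,"ry":0,"rz":0},{"dx":-0.4,"dy":0,"dz":-0.12,"rx":0,"ry":0,"rz":0},{"dx":-0.55,"dy":0,"dz":-0.17,"rx":0,"ry":0,"rz":0},{"dx":-0.7,"dy":0,"dz":-0.21,"rx":0,"ry":0,"rz":0},{"dx":-0.85,"dy":0,"dz":-0.26,"rx":0,"ry":0,"rz":0},{"dx":-0.95,"dy":0,"dz":-0.28,"rx":0,"ry":0,"rz":0},{"dx":-0.95,"dy":0,"dz":-0.28,"rx":0,"ry":0,"rz":0},{"dx":-0.95,"dy":0,"dz":-0.28,"rx":0,"ry":0,"rz":0},{"dx":-0.95,"dy":0,"dz":-0.28,"rx":0,"ry":0,"rz":0}]'
python3 rel.py -56 -32 46.5
```

```text
t: 8.25
tcp_pos: [0.551, -0.0939, 0.1267]
eef_rot: [0.549, -0.549, 0.446, -0.446]
wrist_force: [0.9, -0.1, -0.2]
width: 0.0237
t: 9.25
tcp_pos: [0.4803, 0.037, 0.1262]
eef_rot: [0.549, -0.549, 0.445, -0.446]
wrist_force: [-0.4, 0.5, -0.8]
width: 0.0233
t 9.25 board xy mm [-54.3323 -32.0692] z 126.24890302816763 F board [-0.2461  0.6113] -0.76636194479263 jawdeg 11.881629732770202 tilt [ 0.0003 -1.      0.0003]
shift units [-0.0006  0.5317 -0.0113]
```

```bash
python3 -m handwheel '[{"dx":0,"dy":0.1,"dz":-0.01,"rx":0,"ry":0,"rz":0},{"dx":0,"dy":0.25,"dz":-0.01,"rx":0,"ry":0,"rz":0},{"dx":0,"dy":0.38,"dz":-0.01,"rx":0,"ry":0,"rz":0},{"dx":0,"dy":0.46,"dz":-0.01,"rx":0,"ry":0,"rz":0},{"dx":0,"dy":0.5,"dz":-0.01,"rx":0,"ry":0,"rz":0},{"dx":0,"dy":0.53,"dz":-0.01,"rx":0,"ry":0,"rz":0},{"dx":0,"dy":0.53,"dz":-0.01,"rx":0,"ry":0,"rz":0},{"dx":0,"dy":0.53,"dz":-0.01,"rx":0,"ry":0,"rz":0},{"dx":0,"dy":0.53,"dz":-0.01,"rx":0,"ry":0,"rz":0},{"dx":0,"dy":0.53,"dz":-0.01,"rx":0,"ry":0,"rz":0}]'
python3 rel.py
python3 - <<'E'
from h import *
np.set_printoptions(precision=1,suppress=True)
import pickle
c=cam('side'); pickle.dump(c,open('s2.pkl','wb')); pr,bx,le,se=seg(c); print(pr); c=cam('top'); pickle.dump(c,open('t2.pkl','wb')); print(seg(c)[0]); 
s=pickle.load(open('s2.pkl','rb')); save(s,'s2.png',(190,140,370,280),4)
E
```

```text
t: 10.25
tcp_pos: [0.479, 0.0373, 0.0473]
eef_rot: [0.55, -0.549, 0.445, -0.446]
wrist_force: [0.1, 0.3, -0.7]
width: 0.0238
t 10.25 board xy mm [-55.5818 -31.5139] z 47.332191270423984 F board [0.2058 0.2999] -0.6789079722541801 jawdeg 11.92338514138159 tilt [ 0.0003 -1.      0.0013]
((22.393661499023438, -1.0533294677734375), (133.555419921875, 95.1886215209961), 84.78121185302734)
((55.11071014404297, -6.0242767333984375), (128.70233154296875, 30.83125877380371), 85.47248077392578)
```

View pics/s2.png

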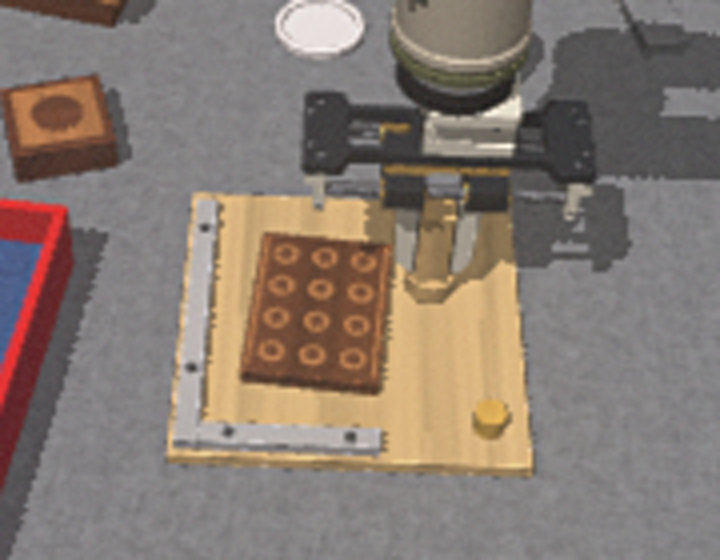

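View 6: the foot sits on the board at (432,290), its side about 10 mm short of the plate's near side, near the plate's lagging end. I'll push gently.

```bash
python3 -m handwheel '[{"dx":0,"dy":0,"dz":0.02,"rx":0,"ry":0,"rz":0},{"dx":0,"dy":0,"dz":0.04,"rx":0,"ry":0,"rz":0},{"dx":0,"dy":0,"dz":0.055,"rx":0,"ry":0,"rz":0},{"dx":0,"dy":0,"dz":0.065,"rx":0,"ry":0,"rz":0},{"dx":0,"dy":0,"dz":0.075,"rx":0,"ry":0,"rz":0},{"dx":0,"dy":0,"dz":0.085,"rx":0,"ry":0,"rz":0},{"dx":0,"dy":0,"dz":0.095,"rx":0,"ry":0,"rz":0},{"dx":0,"dy":0,"dz":0.105,"rx":0,"ry":0,"rz":0},{"dx":0,"dy":0,"dz":0.115,"rx":0,"ry":0,"rz":0},{"dx":0,"dy":0,"dz":0.12,"rx":0,"ry":0,"rz":0}]'
cat > look.py <<'E'
import rel
from h import *
np.set_printoptions(precision=1,suppress=True)
c=cam('side'); pr,bx,le,se=seg(c); print('plate',pr); print(bx.round(1).tolist())
E
python3 look.py
```

```text
t: 11.35
tcp_pos: [0.4961, 0.0411, 0.0466]
eef_rot: [0.549, -0.549, 0.445, -0.445]
wrist_force: [-1.1, 0.1, -0.8]
width: 0.0237
t 11.35 board xy mm [-38.0342 -31.401 ] z 46.602585792536075 F board [-1.0803  0.3168] -0.8354971828165211 jawdeg 11.91948852660694 tilt [-0.0001 -1.      0.    ]
plate ((11.628173828125, 1.2916107177734375), (135.2450714111328, 128.59835815429688), 87.74105072021484)
[[-55.29999923706055, -63.70000076293945], [73.19999694824219, -68.80000305175781], [78.5, 66.30000305175781], [-50.0, 71.4000015258789]]
```

```bash
python3 -m handwheel '[{"dx":0,"dy":0,"dz":0.006,"rx":0,"ry":0,"rz":0},{"dx":0,"dy":0,"dz":0.012,"rx":0,"ry":0,"rz":0},{"dx":0,"dy":0,"dz":0.018,"rx":0,"ry":0,"rz":0},{"dx":0,"dy":0,"dz":0.024,"rx":0,"ry":0,"rz":0},{"dx":0,"dy":0,"dz":0.03,"rx":0,"ry":0,"rz":0},{"dx":0,"dy":0,"dz":0.036,"rx":0,"ry":0,"rz":0},{"dx":0,"dy":0,"dz":0.042,"rx":0,"ry":0,"rz":0},{"dx":0,"dy":0,"dz":0.047,"rx":0,"ry":0,"rz":0},{"dx":0,"dy":0,"dz":0.047,"rx":0,"ry":0,"rz":0},{"dx":0,"dy":0,"dz":0.047,"rx":0,"ry":0,"rz":0}]'
sed -i 's/^    n,l,st,_=cv2/    A=cv2.morphologyEx(cv2.morphologyEx(A.astype(np.uint8),cv2.MORPH_CLOSE,np.ones((5,5))),cv2.MORPH_OPEN,np.ones((13,13)))\&((z>.017)\&(z<.03))\n    n,l,st,_=cv2/' h.py
python3 look.py
python3 - <<'E'
from h import *
import pickle
print(seg(pickle.load(open('s2.pkl','rb')))[0])
E
```

```text
t: 12.4
tcp_pos: [0.5031, 0.0425, 0.0467]
eef_rot: [0.549, -0.549, 0.445, -0.445]
wrist_force: [-0.2, -0.4, 0.3]
width: 0.0239
t 12.40 board xy mm [-30.9534 -31.4228] z 46.68739169838379 F board [-0.2999 -0.3141] 0.2906843564082948 jawdeg 11.91796966555516 tilt [-0.     -1.      0.0003]
plate ((33.880821228027344, 2.7183151245117188), (94.79669952392578, 136.12416076660156), 1.1223790645599365)
[[-14.800000190734863, 69.80000305175781], [-12.199999809265137, -66.30000305175781], [82.5999984741211, -64.4000015258789], [79.9000015258789, 71.69999694824219]]
((22.86562728881836, -1.262298583984375), (133.3244171142578, 94.87521362304688), 85.4615478515625)
```

```bash
python3 -m handwheel '[{"dx":0,"dy":0,"dz":-0.025,"rx":0,"ry":0,"rz":0},{"dx":-0.06,"dy":0,"dz":-0.035,"rx":0,"ry":0,"rz":0},{"dx":-0.13,"dy":0,"dz":-0.035,"rx":0,"ry":0,"rz":0},{"dx":-0.2,"dy":0,"dz":-0.035,"rx":0,"ry":0,"rz":0},{"dx":-0.25,"dy":0,"dz":-0.03,"rx":0,"ry":0,"rz":0},{"dx":-0.25,"dy":0,"dz":-0.015,"rx":0,"ry":0,"rz":0},{"dx":-0.25,"dy":0,"dz":-0.005,"rx":0,"ry":0,"rz":0},{"dx":-0.25,"dy":0,"dz":0.005,"rx":0,"ry":0,"rz":0},{"dx":-0.25,"dy":0,"dz":0.015,"rx":0,"ry":0,"rz":0},{"dx":-0.25,"dy":0,"dz":0.025,"rx":0,"ry":0,"rz":0}]'
python3 -m handwheel '[{"dx":0,"dy":0,"dz":0.006,"rx":0,"ry":0,"rz":0},{"dx":0,"dy":0,"dz":0.012,"rx":0,"ry":0,"rz":0},{"dx":0,"dy":0,"dz":0.018,"rx":0,"ry":0,"rz":0},{"dx":0,"dy":0,"dz":0.024,"rx":0,"ry":0,"rz":0},{"dx":0,"dy":0,"dz":0.03,"rx":0,"ry":0,"rz":0},{"dx":0,"dy":0,"dz":0.036,"rx":0,"ry":0,"rz":0},{"dx":0,"dy":0,"dz":0.042,"rx":0,"ry":0,"rz":0},{"dx":0,"dy":0,"dz":0.048,"rx":0,"ry":0,"rz":0},{"dx":0,"dy":0,"dz":0.054,"rx":0,"ry":0,"rz":0},{"dx":0,"dy":0,"dz":0.06,"rx":0,"ry":0,"rz":0}]'
python3 look.py
```

```text
t: 13.45
tcp_pos: [0.4988, 0.0796, 0.0465]
eef_rot: [-0.549, 0.549, -0.446, 0.445]
wrist_force: [-0.8, -0.8, 0.4]
width: 0.0238
t: 14.45
tcp_pos: [0.5077, 0.0818, 0.0467]
eef_rot: [0.549, -0.549, 0.445, -0.445]
wrist_force: [-0.4, -0.4, -1.4]
width: 0.0238
t 14.45 board xy mm [-18.2223   6.0225] z 46.65380384824006 F board [-0.5092 -0.2939] -1.431957940255345 jawdeg 11.916099232010188 tilt [-0. -1.  0.]
plate ((47.61063766479492, 3.21875), (94.07080078125, 133.50990295410156), 0.6636154651641846)
[[-0.20000000298023224, 69.4000015258789], [1.399999976158142, -64.0999984741211], [95.4000015258789, -63.0], [93.9000015258789, 70.5]]
```

```bash
cat > force.py <<'E'
import rel; from h import *
F=[]
for i in range(5): robot.capture('wrist'); F.append(robot.observe()['wrist_force'][:2]@rel.Rb)
print('F mean',np.mean(F,0),'sd',np.std(F,0)); import importlib; importlib.reload(rel)
E
python3 -m handwheel '[{"dx":0,"dy":0,"dz":0.004,"rx":0,"ry":0,"rz":0},{"dx":0,"dy":0,"dz":0.008,"rx":0,"ry":0,"rz":0},{"dx":0,"dy":0,"dz":0.012,"rx":0,"ry":0,"rz":0},{"dx":0,"dy":0,"dz":0.016,"rx":0,"ry":0,"rz":0},{"dx":0,"dy":0,"dz":0.02,"rx":0,"ry":0,"rz":0},{"dx":0,"dy":0,"dz":0.023,"rx":0,"ry":0,"rz":0},{"dx":0,"dy":0,"dz":0.026,"rx":0,"ry":0,"rz":0},{"dx":0,"dy":0,"dz":0.026,"rx":0,"ry":0,"rz":0},{"dx":0,"dy":0,"dz":0.026,"rx":0,"ry":0,"rz":0},{"dx":0,"dy":0,"dz":0.026,"rx":0,"ry":0,"rz":0}]'
python3 force.py
```

```text
t: 15.5
tcp_pos: [0.5115, 0.0826, 0.0466]
eef_rot: [0.549, -0.549, 0.445, -0.445]
wrist_force: [-0.7, -0.9, -1.2]
width: 0.0236
t 15.50 board xy mm [-14.3443   6.0305] z 46.64798369128698 F board [-0.8345 -0.7166] -1.2158085958305471 jawdeg 11.92051377941751 tilt [ 0.     -1.      0.0002]
F mean [-0.7149 -0.0736] sd [0.3798 0.349 ]
t 15.75 board xy mm [-14.3048   6.0339] z 46.68684664432052 F board [-0.4735  0.2325] -0.7359232706773714 jawdeg 11.916220953549418 tilt [-0.     -1.      0.0002]
```

```bash
python3 -m handwheel '[{"dx":0,"dy":0,"dz":0.001,"rx":0,"ry":0,"rz":0},{"dx":0,"dy":0,"dz":0.002,"rx":0,"ry":0,"rz":0},{"dx":0,"dy":0,"dz":0.003,"rx":0,"ry":0,"rz":0},{"dx":0,"dy":0,"dz":0.004,"rx":0,"ry":0,"rz":0},{"dx":0,"dy":0,"dz":0.005,"rx":0,"ry":0,"rz":0},{"dx":0,"dy":0,"dz":0.006,"rx":0,"ry":0,"rz":0},{"dx":0,"dy":0,"dz":0.006,"rx":0,"ry":0,"rz":0},{"dx":0,"dy":0,"dz":0.006,"rx":0,"ry":0,"rz":0},{"dx":0,"dy":0,"dz":0.006,"rx":0,"ry":0,"rz":0},{"dx":0,"dy":0,"dz":0.006,"rx":0,"ry":0,"rz":0}]'
python3 force.py
```

```text
t: 16.75
tcp_pos: [0.5123, 0.0828, 0.0466]
eef_rot: [0.549, -0.549, 0.445, -0.445]
wrist_force: [-0.8, -0.0, -0.5]
width: 0.0237
t 16.75 board xy mm [-13.4946   6.0374] z 46.62026332209203 F board [-0.8171  0.1346] -0.5333616246996362 jawdeg 11.91751108034829 tilt [-0. -1.  0.]
F mean [-1.2135  0.1899] sd [0.3272 0.5189]
t 17.00 board xy mm [-13.4847   6.0483] z 46.63316159628868 F board [-0.9474  0.0952] -0.40743160067260903 jawdeg 11.919544878828333 tilt [-0. -1.  0.]
```

Not pressed yet; another 0.9 mm.

```bash
python3 -m handwheel '[{"dx":0,"dy":0,"dz":0.001,"rx":0,"ry":0,"rz":0},{"dx":0,"dy":0,"dz":0.002,"rx":0,"ry":0,"rz":0},{"dx":0,"dy":0,"dz":0.003,"rx":0,"ry":0,"rz":0},{"dx":0,"dy":0,"dz":0.004,"rx":0,"ry":0,"rz":0},{"dx":0,"dy":0,"dz":0.005,"rx":0,"ry":0,"rz":0},{"dx":0,"dy":0,"dz":0.006,"rx":0,"ry":0,"rz":0},{"dx":0,"dy":0,"dz":0.006,"rx":0,"ry":0,"rz":0},{"dx":0,"dy":0,"dz":0.006,"rx":0,"ry":0,"rz":0},{"dx":0,"dy":0,"dz":0.006,"rx":0,"ry":0,"rz":0},{"dx":0,"dy":0,"dz":0.006,"rx":0,"ry":0,"rz":0}]'
python3 force.py; python3 look.py
```

```text
t: 18.0
tcp_pos: [0.5127, 0.0828, 0.0465]
eef_rot: [-0.549, 0.55, -0.446, 0.445]
wrist_force: [-5.1, -2.3, 1.9]
width: 0.0238
t 18.00 board xy mm [-13.1008   5.9466] z 46.45445054817421 F board [-5.4624 -1.1831] 1.8796297525435217 jawdeg 11.914195720900937 tilt [ 0.     -1.     -0.0011]
F mean [-4.9804 -0.6709] sd [0.4018 0.1924]
t 18.25 board xy mm [-13.1318   5.9918] z 46.46142885106001 F board [-4.6552 -0.6135] 1.522985568070542 jawdeg 11.91742889167165 tilt [ 0.     -1.     -0.0012]
t 18.25 board xy mm [-13.1318   5.9918] z 46.46142885106001 F board [-4.6552 -0.6135] 1.522985568070542 jawdeg 11.91742889167165 tilt [ 0.     -1.     -0.0012]
plate ((52.34782791137695, 4.045524597167969), (92.37467193603516, 133.6944580078125), 3.1229207515716553)
[[2.5999999046325684, 68.30000305175781], [9.899999618530273, -65.19999694824219], [102.0999984741211, -60.20000076293945], [94.80000305175781, 73.30000305175781]]
```

Run:
```python
from h import *
import pickle
c=cam('side'); pickle.dump(c,open('s3.pkl','wb')); save(c,'s3.png',(230,160,330,270),6)
c=cam('top'); pickle.dump(c,open('t3.pkl','wb'))
```

```text
(no output)
```

View pics/s3.png

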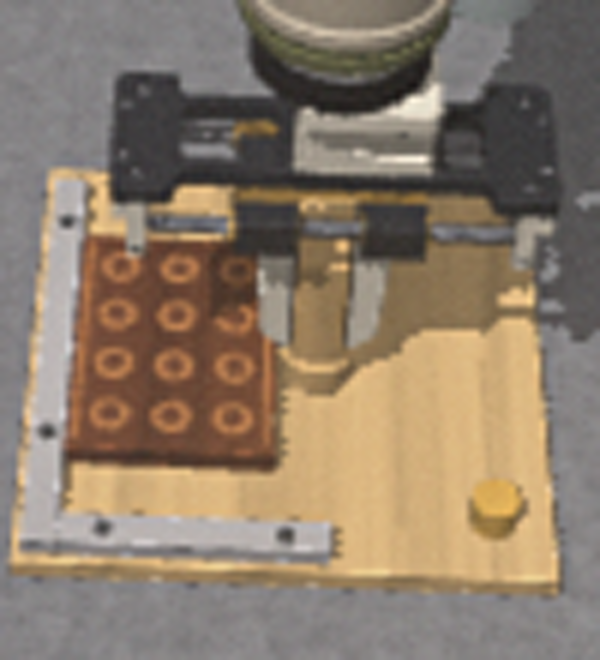

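View 7: the plate's left side, (82,238) to (67,458), lies flush along the steel's inner face. The 3° from the segmentation comes from gripper occlusion. Raising the push to about 8 N.

```bash
python3 -m handwheel '[{"dx":0,"dy":0,"dz":0.001,"rx":0,"ry":0,"rz":0},{"dx":0,"dy":0,"dz":0.0015,"rx":0,"ry":0,"rz":0},{"dx":0,"dy":0,"dz":0.002,"rx":0,"ry":0,"rz":0},{"dx":0,"dy":0,"dz":0.002,"rx":0,"ry":0,"rz":0},{"dx":0,"dy":0,"dz":0.002,"rx":0,"ry":0,"rz":0},{"dx":0,"dy":0,"dz":0.002,"rx":0,"ry":0,"rz":0},{"dx":0,"dy":0,"dz":0.002,"rx":0,"ry":0,"rz":0},{"dx":0,"dy":0,"dz":0.002,"rx":0,"ry":0,"rz":0},{"dx":0,"dy":0,"dz":0.002,"rx":0,"ry":0,"rz":0},{"dx":0,"dy":0,"dz":0.002,"rx":0,"ry":0,"rz":0}]'
python3 force.py
```

```text
t: 19.4
tcp_pos: [0.5128, 0.0828, 0.0464]
eef_rot: [-0.549, 0.55, -0.446, 0.445]
wrist_force: [-5.8, -0.9, 2.6]
width: 0.0236
t 19.40 board xy mm [-13.0479   5.9631] z 46.39975766327879 F board [-5.8625  0.3665] 2.594583939158311 jawdeg 11.917337391457492 tilt [ 0.0001 -1.     -0.0016]
F mean [-6.2327 -0.4881] sd [0.5502 0.3335]
t 19.65 board xy mm [-13.066    5.9712] z 46.37304314200144 F board [-5.5475 -1.0835] 2.2912073060904437 jawdeg 11.917558874956589 tilt [ 0.     -1.     -0.0017]
```

```bash
python3 -m handwheel '[{"dx":0,"dy":0,"dz":0.001,"rx":0,"ry":0,"rz":0},{"dx":0,"dy":0,"dz":0.002,"rx":0,"ry":0,"rz":0},{"dx":0,"dy":0,"dz":0.003,"rx":0,"ry":0,"rz":0},{"dx":0,"dy":0,"dz":0.003,"rx":0,"ry":0,"rz":0},{"dx":0,"dy":0,"dz":0.003,"rx":0,"ry":0,"rz":0},{"dx":0,"dy":0,"dz":0.003,"rx":0,"ry":0,"rz":0},{"dx":0,"dy":0,"dz":0.003,"rx":0,"ry":0,"rz":0},{"dx":0,"dy":0,"dz":0.003,"rx":0,"ry":0,"rz":0},{"dx":0,"dy":0,"dz":0.003,"rx":0,"ry":0,"rz":0},{"dx":0,"dy":0,"dz":0.003,"rx":0,"ry":0,"rz":0}]'
python3 force.py
```

```text
t: 20.65
tcp_pos: [0.5129, 0.0828, 0.0463]
eef_rot: [-0.549, 0.55, -0.446, 0.445]
wrist_force: [-7.2, -1.8, 3.2]
width: 0.0237
t 20.65 board xy mm [-12.937    5.9036] z 46.28044164901093 F board [-7.4303 -0.2195] 3.1815659731342065 jawdeg 11.920999706330896 tilt [ 0.0001 -1.     -0.0024]
F mean [-7.6497 -0.7687] sd [0.3377 0.5798]
t 20.90 board xy mm [-12.9486   5.9079] z 46.255564232891345 F board [-8.1878 -1.3212] 2.9844079404463373 jawdeg 11.918762329368501 tilt [ 0.0001 -1.     -0.0024]
```

Measured 7.65 N. Part of that could be foot friction, so I'll add a small margin, still well under 12 N.

```bash
python3 -m handwheel '[{"dx":0,"dy":0,"dz":0.001,"rx":0,"ry":0,"rz":0},{"dx":0,"dy":0,"dz":0.002,"rx":0,"ry":0,"rz":0},{"dx":0,"dy":0,"dz":0.002,"rx":0,"ry":0,"rz":0},{"dx":0,"dy":0,"dz":0.002,"rx":0,"ry":0,"rz":0},{"dx":0,"dy":0,"dz":0.002,"rx":0,"ry":0,"rz":0},{"dx":0,"dy":0,"dz":0.002,"rx":0,"ry":0,"rz":0},{"dx":0,"dy":0,"dz":0.002,"rx":0,"ry":0,"rz":0},{"dx":0,"dy":0,"dz":0.002,"rx":0,"ry":0,"rz":0},{"dx":0,"dy":0,"dz":0.002,"rx":0,"ry":0,"rz":0},{"dx":0,"dy":0,"dz":0.002,"rx":0,"ry":0,"rz":0}]'
python3 force.py
```

```text
t: 21.9
tcp_pos: [0.513, 0.0828, 0.0462]
eef_rot: [-0.548, 0.55, -0.446, 0.445]
wrist_force: [-8.4, -3.1, 3.4]
width: 0.0239
t 21.90 board xy mm [-12.877    5.8823] z 46.174987970486775 F board [-8.8415 -1.2889] 3.4198454770164286 jawdeg 11.917535210481073 tilt [ 0.0002 -1.     -0.0029]
F mean [-8.533  -1.2095] sd [0.3747 0.2891]
t 22.15 board xy mm [-12.8441   5.8807] z 46.198318043144184 F board [-8.6244 -0.7767] 3.3974005080225664 jawdeg 11.918489629138017 tilt [ 0.0002 -1.     -0.0028]
```

```bash
python3 -m handwheel '[{"dx":0,"dy":-0.005,"dz":-0.06,"rx":0,"ry":0,"rz":0},{"dx":0.02,"dy":-0.005,"dz":-0.15,"rx":0,"ry":0,"rz":0},{"dx":0.2,"dy":-0.005,"dz":-0.15,"rx":0,"ry":0,"rz":0},{"dx":0.4,"dy":-0.005,"dz":-0.15,"rx":0,"ry":0,"rz":0},{"dx":0.6,"dy":-0.005,"dz":-0.14,"rx":0,"ry":0,"rz":0},{"dx":0.675,"dy":-0.005,"dz":-0.08,"rx":0,"ry":0,"rz":0},{"dx":0.675,"dy":-0.005,"dz":0.08,"rx":0,"ry":0,"rz":0},{"dx":0.675,"dy":-0.005,"dz":0.25,"rx":0,"ry":0,"rz":0},{"dx":0.675,"dy":-0.005,"dz":0.38,"rx":0,"ry":0,"rz":0},{"dx":0.675,"dy":-0.005,"dz":0.415,"rx":0,"ry":0.09,"rz":0}]'
python3 -m handwheel '[{"dx":0,"dy":0,"dz":0,"rx":0,"ry":0.09,"rz":0},{"dx":0,"dy":0,"dz":0,"rx":0,"ry":0.18,"rz":0},{"dx":0,"dy":0,"dz":0,"rx":0,"ry":0.27,"rz":0},{"dx":0,"dy":0,"dz":0,"rx":0,"ry":0.36,"rz":0},{"dx":0,"dy":0,"dz":0,"rx":0,"ry":0.45,"rz":0},{"dx":0,"dy":0,"dz":0,"rx":0,"ry":0.54,"rz":0},{"dx":0,"dy":0,"dz":0,"rx":0,"ry":0.63,"rz":0},{"dx":0,"dy":0,"dz":0,"rx":0,"ry":0.72,"rz":0},{"dx":0,"dy":0,"dz":0,"rx":0,"ry":0.81,"rz":0},{"dx":0,"dy":0,"dz":0,"rx":0,"ry":0.91,"rz":0}]'
python3 look.py
python3 - <<'E'
from h import *
import pickle
c=cam('side'); pickle.dump(c,open('s4.pkl','wb')); save(c,'s4.png',(220,150,340,270),5)
E
```

```text
t: 23.15
tcp_pos: [0.5984, -0.0027, 0.0481]
eef_rot: [0.517, -0.515, 0.482, -0.484]
wrist_force: [-1.2, -0.3, -0.3]
width: 0.0236
t: 24.15
tcp_pos: [0.5965, -0.003, 0.0477]
eef_rot: [-0.074, 0.073, -0.703, 0.703]
wrist_force: [-0.1, 0.3, -1.1]
width: 0.0238
t 24.15 board xy mm [ 50.9701 -95.3493] z 47.72251279394354 F board [-0.0196  0.2983] -1.1366446741764618 jawdeg -78.01040396049589 tilt [-0.0017 -1.      0.0002]
plate ((52.5452766418457, 3.3080902099609375), (92.9786148071289, 133.8888397216797), 0.582968533039093)
[[5.400000095367432, 69.80000305175781], [6.699999809265137, -64.0999984741211], [99.69999694824219, -63.20000076293945], [98.4000015258789, 70.69999694824219]]
```

View pics/s4.png

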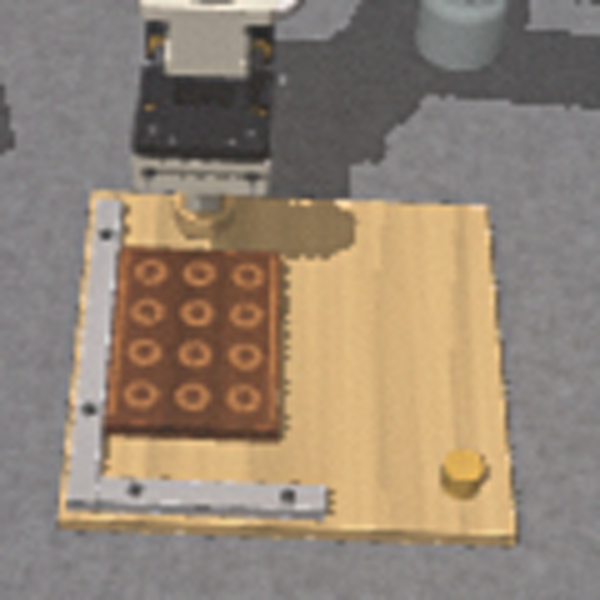

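View 8: the plate is clean against the long edge and the pusher foot, at (205,215), is behind its −y side. The short edge is about 33 mm ahead. I'll slide the plate along.

```bash
python3 -m handwheel '[{"dx":0,"dy":0,"dz":-0.03,"rx":0,"ry":0,"rz":0},{"dx":0,"dy":0,"dz":-0.06,"rx":0,"ry":0,"rz":0},{"dx":0,"dy":0,"dz":-0.075,"rx":0,"ry":0,"rz":0},{"dx":0,"dy":0,"dz":-0.09,"rx":0,"ry":0,"rz":0},{"dx":0,"dy":0,"dz":-0.105,"rx":0,"ry":0,"rz":0},{"dx":0,"dy":0,"dz":-0.12,"rx":0,"ry":0,"rz":0},{"dx":0,"dy":0,"dz":-0.135,"rx":0,"ry":0,"rz":0},{"dx":0,"dy":0,"dz":-0.15,"rx":0,"ry":0,"rz":0},{"dx":0,"dy":0,"dz":-0.165,"rx":0,"ry":0,"rz":0},{"dx":0,"dy":0,"dz":-0.18,"rx":0,"ry":0,"rz":0}]'
python3 force.py; python3 look.py
```

```text
t: 25.25
tcp_pos: [0.5903, 0.0235, 0.0474]
eef_rot: [-0.076, 0.076, -0.703, 0.703]
wrist_force: [-0.2, -2.0, -1.4]
width: 0.0239
t 25.25 board xy mm [ 50.3972 -68.1695] z 47.37266781460567 F board [-0.6481 -1.8775] -1.4479954150855547 jawdeg -77.67590828514024 tilt [ 0. -1.  0.]
F mean [-0.1138 -0.1009] sd [0.496  0.3278]
t 25.50 board xy mm [ 50.3629 -68.1576] z 47.347615241729734 F board [-1.024   0.0967] -0.19095403648165565 jawdeg -77.66996630370318 tilt [ 0.0001 -1.     -0.0002]
t 25.50 board xy mm [ 50.3629 -68.1576] z 47.347615241729734 F board [-1.024   0.0967] -0.19095403648165565 jawdeg -77.66996630370318 tilt [ 0.0001 -1.     -0.0002]
plate ((52.59193420410156, 14.733795166015625), (93.33971405029297, 136.5149688720703), 0.5884495377540588)
[[5.199999809265137, 82.5], [6.599999904632568, -54.0], [100.0, -53.0], [98.5999984741211, 83.5]]
```

```bash
python3 -m handwheel '[{"dx":0,"dy":0,"dz":-0.012,"rx":0,"ry":0,"rz":0},{"dx":0,"dy":0,"dz":-0.025,"rx":0,"ry":0,"rz":0},{"dx":0,"dy":0,"dz":-0.038,"rx":0,"ry":0,"rz":0},{"dx":0,"dy":0,"dz":-0.051,"rx":0,"ry":0,"rz":0},{"dx":0,"dy":0,"dz":-0.064,"rx":0,"ry":0,"rz":0},{"dx":0,"dy":0,"dz":-0.077,"rx":0,"ry":0,"rz":0},{"dx":0,"dy":0,"dz":-0.088,"rx":0,"ry":0,"rz":0},{"dx":0,"dy":0,"dz":-0.098,"rx":0,"ry":0,"rz":0},{"dx":0,"dy":0,"dz":-0.104,"rx":0,"ry":0,"rz":0},{"dx":0,"dy":0,"dz":-0.107,"rx":0,"ry":0,"rz":0}]'
python3 force.py; python3 look.py
```

```text
t: 26.55
tcp_pos: [0.5869, 0.0391, 0.0474]
eef_rot: [0.076, -0.076, 0.703, -0.703]
wrist_force: [1.0, -1.6, 0.2]
width: 0.0237
t 26.55 board xy mm [ 50.3194 -52.1558] z 47.404020725583685 F board [ 0.6785 -1.7314] 0.16312115155618523 jawdeg -77.67016032870318 tilt [-0. -1. -0.]
F mean [ 0.006  -0.3299] sd [0.4741 0.3906]
t 26.80 board xy mm [ 50.3043 -52.1857] z 47.38600891280798 F board [0.4214 0.1598] -0.9229589026136197 jawdeg -77.67930410569392 tilt [ 0.     -1.     -0.0002]
t 26.80 board xy mm [ 50.3043 -52.1857] z 47.38600891280798 F board [0.4214 0.1598] -0.9229589026136197 jawdeg -77.67930410569392 tilt [ 0.     -1.     -0.0002]
plate ((52.54445266723633, 23.547317504882812), (93.36788940429688, 149.17453002929688), 0.49535346031188965)
[[5.199999809265137, 97.69999694824219], [6.5, -51.400001525878906], [99.9000015258789, -50.599998474121094], [98.5999984741211, 98.5]]
```

```bash
python3 -m handwheel '[{"dx":0,"dy":0,"dz":-0.002,"rx":0,"ry":0,"rz":0},{"dx":0,"dy":0,"dz":-0.004,"rx":0,"ry":0,"rz":0},{"dx":0,"dy":0,"dz":-0.006,"rx":0,"ry":0,"rz":0},{"dx":0,"dy":0,"dz":-0.008,"rx":0,"ry":0,"rz":0},{"dx":0,"dy":0,"dz":-0.010,"rx":0,"ry":0,"rz":0},{"dx":0,"dy":0,"dz":-0.012,"rx":0,"ry":0,"rz":0},{"dx":0,"dy":0,"dz":-0.013,"rx":0,"ry":0,"rz":0},{"dx":0,"dy":0,"dz":-0.013,"rx":0,"ry":0,"rz":0},{"dx":0,"dy":0,"dz":-0.013,"rx":0,"ry":0,"rz":0},{"dx":0,"dy":0,"dz":-0.013,"rx":0,"ry":0,"rz":0}]'
python3 force.py
```

```text
t: 27.85
tcp_pos: [0.5864, 0.041, 0.0474]
eef_rot: [0.076, -0.076, 0.703, -0.703]
wrist_force: [0.6, -0.7, -0.4]
width: 0.0239
t 27.85 board xy mm [ 50.2772 -50.2596] z 47.38851484591257 F board [ 0.474  -0.8469] -0.4471915752441895 jawdeg -77.67543535623854 tilt [ 0.0001 -1.     -0.0001]
F mean [ 0.0939 -0.7132] sd [0.6808 0.5859]
t 28.10 board xy mm [ 50.2966 -50.2949] z 47.39040005233091 F board [-0.4549 -0.6821] -1.47409835044536 jawdeg -77.67633322616851 tilt [ 0. -1. -0.]
```

```bash
python3 -m handwheel '[{"dx":0,"dy":0,"dz":-0.0012,"rx":0,"ry":0,"rz":0},{"dx":0,"dy":0,"dz":-0.0024,"rx":0,"ry":0,"rz":0},{"dx":0,"dy":0,"dz":-0.0036,"rx":0,"ry":0,"rz":0},{"dx":0,"dy":0,"dz":-0.0048,"rx":0,"ry":0,"rz":0},{"dx":0,"dy":0,"dz":-0.006,"rx":0,"ry":0,"rz":0},{"dx":0,"dy":0,"dz":-0.007,"rx":0,"ry":0,"rz":0},{"dx":0,"dy":0,"dz":-0.008,"rx":0,"ry":0,"rz":0},{"dx":0,"dy":0,"dz":-0.008,"rx":0,"ry":0,"rz":0},{"dx":0,"dy":0,"dz":-0.008,"rx":0,"ry":0,"rz":0},{"dx":0,"dy":0,"dz":-0.008,"rx":0,"ry":0,"rz":0}]'
python3 force.py
```

```text
t: 29.1
tcp_pos: [0.5862, 0.0421, 0.0474]
eef_rot: [0.076, -0.076, 0.703, -0.703]
wrist_force: [-0.5, -0.7, -0.7]
width: 0.0239
t 29.10 board xy mm [ 50.2826 -49.1064] z 47.36927190976449 F board [-0.5873 -0.5882] -0.683411928443485 jawdeg -77.67701060239845 tilt [ 0. -1. -0.]
F mean [-0.113  -0.5947] sd [0.579  0.1921]
t 29.35 board xy mm [ 50.3026 -49.1022] z 47.399159621557395 F board [-0.9903 -0.6776] -1.3439440552855546 jawdeg -77.67846429824543 tilt [-0.     -1.     -0.0001]
```

```bash
python3 -m handwheel '[{"dx":0,"dy":0,"dz":-0.0012,"rx":0,"ry":0,"rz":0},{"dx":0,"dy":0,"dz":-0.0024,"rx":0,"ry":0,"rz":0},{"dx":0,"dy":0,"dz":-0.0036,"rx":0,"ry":0,"rz":0},{"dx":0,"dy":0,"dz":-0.0048,"rx":0,"ry":0,"rz":0},{"dx":0,"dy":0,"dz":-0.006,"rx":0,"ry":0,"rz":0},{"dx":0,"dy":0,"dz":-0.007,"rx":0,"ry":0,"rz":0},{"dx":0,"dy":0,"dz":-0.008,"rx":0,"ry":0,"rz":0},{"dx":0,"dy":0,"dz":-0.008,"rx":0,"ry":0,"rz":0},{"dx":0,"dy":0,"dz":-0.008,"rx":0,"ry":0,"rz":0},{"dx":0,"dy":0,"dz":-0.008,"rx":0,"ry":0,"rz":0}]'
python3 force.py
```

```text
t: 30.35
tcp_pos: [0.5859, 0.0433, 0.0474]
eef_rot: [0.076, -0.076, 0.703, -0.703]
wrist_force: [-0.7, -1.4, -1.2]
width: 0.0237
t 30.35 board xy mm [ 50.2789 -47.8933] z 47.387752926219385 F board [-0.9468 -1.2676] -1.1594139140563204 jawdeg -77.67428405341177 tilt [ 0. -1. -0.]
F mean [ 0.2375 -0.8919] sd [0.4611 0.3874]
t 30.60 board xy mm [ 50.2551 -47.9   ] z 47.3670909934459 F board [ 0.4173 -0.523 ] -1.3759987459772522 jawdeg -77.67761979557727 tilt [ 0.0001 -1.     -0.0001]
```

```bash
python3 -m handwheel '[{"dx":0,"dy":0,"dz":-0.0012,"rx":0,"ry":0,"rz":0},{"dx":0,"dy":0,"dz":-0.0024,"rx":0,"ry":0,"rz":0},{"dx":0,"dy":0,"dz":-0.0036,"rx":0,"ry":0,"rz":0},{"dx":0,"dy":0,"dz":-0.0048,"rx":0,"ry":0,"rz":0},{"dx":0,"dy":0,"dz":-0.006,"rx":0,"ry":0,"rz":0},{"dx":0,"dy":0,"dz":-0.007,"rx":0,"ry":0,"rz":0},{"dx":0,"dy":0,"dz":-0.008,"rx":0,"ry":0,"rz":0},{"dx":0,"dy":0,"dz":-0.008,"rx":0,"ry":0,"rz":0},{"dx":0,"dy":0,"dz":-0.008,"rx":0,"ry":0,"rz":0},{"dx":0,"dy":0,"dz":-0.008,"rx":0,"ry":0,"rz":0}]'
python3 force.py
```

```text
t: 31.6
tcp_pos: [0.5857, 0.0444, 0.0474]
eef_rot: [-0.076, 0.076, -0.703, 0.703]
wrist_force: [0.1, -1.8, -1.2]
width: 0.0237
t 31.60 board xy mm [ 50.2987 -46.7839] z 47.39888892400705 F board [-0.2697 -1.7604] -1.2207660143407733 jawdeg -77.67784763246594 tilt [-0.     -1.      0.0001]
F mean [ 0.1037 -2.543 ] sd [0.257  0.3502]
t 31.85 board xy mm [ 50.3135 -46.7887] z 47.40249279271707 F board [ 0.4532 -2.3376] -1.9986523368137088 jawdeg -77.67544998016737 tilt [-0.0001 -1.      0.0001]
```

```bash
python3 -m handwheel '[{"dx":0,"dy":0,"dz":-0.001,"rx":0,"ry":0,"rz":0},{"dx":0,"dy":0,"dz":-0.002,"rx":0,"ry":0,"rz":0},{"dx":0,"dy":0,"dz":-0.003,"rx":0,"ry":0,"rz":0},{"dx":0,"dy":0,"dz":-0.004,"rx":0,"ry":0,"rz":0},{"dx":0,"dy":0,"dz":-0.004,"rx":0,"ry":0,"rz":0},{"dx":0,"dy":0,"dz":-0.004,"rx":0,"ry":0,"rz":0},{"dx":0,"dy":0,"dz":-0.004,"rx":0,"ry":0,"rz":0},{"dx":0,"dy":0,"dz":-0.004,"rx":0,"ry":0,"rz":0},{"dx":0,"dy":0,"dz":-0.004,"rx":0,"ry":0,"rz":0},{"dx":0,"dy":0,"dz":-0.004,"rx":0,"ry":0,"rz":0}]'
python3 force.py; python3 look.py
python3 - <<'E'
from h import *
c=cam('side'); save(c,'s5.png',(220,150,340,270),5)
E
```

```text
t: 32.85
tcp_pos: [0.5859, 0.0447, 0.0476]
eef_rot: [-0.076, 0.076, -0.703, 0.703]
wrist_force: [2.6, -4.9, -1.8]
width: 0.0238
t 32.85 board xy mm [ 50.5631 -46.5596] z 47.57720216780771 F board [ 1.5609 -5.3844] -1.75233832132906 jawdeg -77.68368236227501 tilt [-0.0006 -1.      0.0007]
F mean [ 1.2879 -4.8947] sd [0.2796 0.6875]
t 33.10 board xy mm [ 50.5827 -46.576 ] z 47.588918285435504 F board [ 1.3868 -4.6626] -2.364741497657205 jawdeg -77.68458798035503 tilt [-0.0007 -1.      0.0007]
t 33.10 board xy mm [ 50.5827 -46.576 ] z 47.588918285435504 F board [ 1.3868 -4.6626] -2.364741497657205 jawdeg -77.68458798035503 tilt [-0.0007 -1.      0.0007]
plate ((52.459571838378906, 32.027835845947266), (93.33976745605469, 141.852783203125), 0.5715005397796631)
[[5.099999904632568, 102.5], [6.5, -39.400001525878906], [99.80000305175781, -38.400001525878906], [98.4000015258789, 103.4000015258789]]
```

View pics/s5.png

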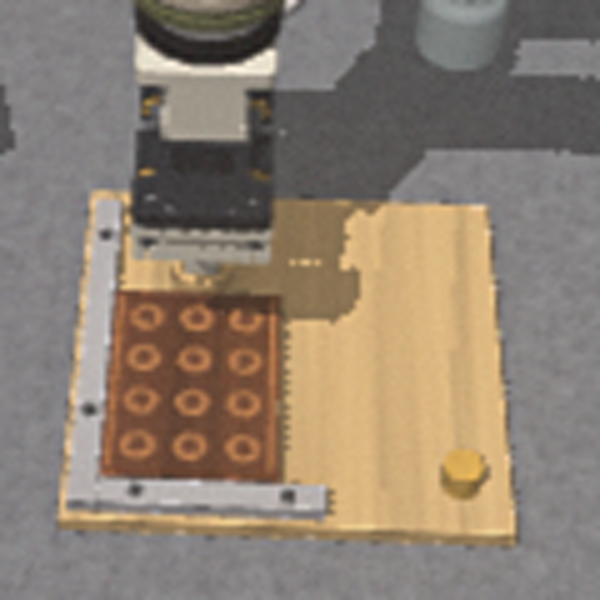

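View 9: the plate is in the corner with no gap visible at either edge. Pressing is at about 5 N; I'll increase to about 8 N and cancel the small sideways drag.

```bash
python3 -m handwheel '[{"dx":-0.001,"dy":0,"dz":-0.001,"rx":0,"ry":0,"rz":0},{"dx":-0.002,"dy":0,"dz":-0.002,"rx":0,"ry":0,"rz":0},{"dx":-0.002,"dy":0,"dz":-0.003,"rx":0,"ry":0,"rz":0},{"dx":-0.002,"dy":0,"dz":-0.004,"rx":0,"ry":0,"rz":0},{"dx":-0.002,"dy":0,"dz":-0.005,"rx":0,"ry":0,"rz":0},{"dx":-0.002,"dy":0,"dz":-0.005,"rx":0,"ry":0,"rz":0},{"dx":-0.002,"dy":0,"dz":-0.005,"rx":0,"ry":0,"rz":0},{"dx":-0.002,"dy":0,"dz":-0.005,"rx":0,"ry":0,"rz":0},{"dx":-0.002,"dy":0,"dz":-0.005,"rx":0,"ry":0,"rz":0},{"dx":-0.002,"dy":0,"dz":-0.005,"rx":0,"ry":0,"rz":0}]'
python3 force.py; python3 look.py
```

```text
t: 34.2
tcp_pos: [0.5862, 0.0449, 0.0476]
eef_rot: [-0.076, 0.076, -0.703, 0.704]
wrist_force: [2.7, -6.8, -2.1]
width: 0.0236
t 34.20 board xy mm [ 50.8418 -46.4033] z 47.62726689505589 F board [ 1.187  -7.2024] -2.140115513145536 jawdeg -77.69012236734899 tilt [-0.0006 -1.      0.0016]
F mean [ 0.6589 -7.2677] sd [0.5992 0.5411]
t 34.45 board xy mm [ 50.8652 -46.4106] z 47.645358170475355 F board [ 0.6636 -7.779 ] -2.003910764626433 jawdeg -77.69018898346656 tilt [-0.0007 -1.      0.0016]
t 34.45 board xy mm [ 50.8652 -46.4106] z 47.645358170475355 F board [ 0.6636 -7.779 ] -2.003910764626433 jawdeg -77.69018898346656 tilt [-0.0007 -1.      0.0016]
plate ((52.583431243896484, 34.92989730834961), (93.57058715820312, 136.60391235351562), 0.5227452516555786)
[[5.199999809265137, 102.80000305175781], [6.400000095367432, -33.79999923706055], [100.0, -32.900001525878906], [98.69999694824219, 103.69999694824219]]
```

```bash
python3 -m handwheel '[{"dx":-0.001,"dy":0,"dz":-0.001,"rx":0,"ry":0,"rz":0},{"dx":-0.001,"dy":0,"dz":-0.002,"rx":0,"ry":0,"rz":0},{"dx":-0.001,"dy":0,"dz":-0.0025,"rx":0,"ry":0,"rz":0},{"dx":-0.001,"dy":0,"dz":-0.0025,"rx":0,"ry":0,"rz":0},{"dx":-0.001,"dy":0,"dz":-0.0025,"rx":0,"ry":0,"rz":0},{"dx":-0.001,"dy":0,"dz":-0.0025,"rx":0,"ry":0,"rz":0},{"dx":-0.001,"dy":0,"dz":-0.0025,"rx":0,"ry":0,"rz":0},{"dx":-0.001,"dy":0,"dz":-0.0025,"rx":0,"ry":0,"rz":0},{"dx":-0.001,"dy":0,"dz":-0.0025,"rx":0,"ry":0,"rz":0},{"dx":-0.001,"dy":0,"dz":-0.0025,"rx":0,"ry":0,"rz":0}]'
python3 force.py
python3 - <<'E'
from h import *
import pickle
c=cam('top'); pickle.dump(c,open('t5.pkl','wb')); s=cam('side')
f=lambda c,r:cv2.resize(c['frame'][r[1]:r[3],r[0]:r[2],::-1],(400,400),interpolation=cv2.INTER_CUBIC)
cv2.imwrite('pics/b5.png',np.hstack([f(c,(160,160,240,240)),f(s,(225,190,305,270))]))
E
```

```text
t: 35.5
tcp_pos: [0.5862, 0.0449, 0.0476]
eef_rot: [-0.076, 0.076, -0.702, 0.704]
wrist_force: [2.3, -8.5, -1.4]
width: 0.0241
t 35.50 board xy mm [ 50.8798 -46.3891] z 47.597947472025616 F board [ 0.5353 -8.7669] -1.391829521525667 jawdeg -77.69782587138677 tilt [-0.0004 -1.      0.0021]
F mean [ 0.1216 -8.4302] sd [0.3993 0.5313]
t 35.75 board xy mm [ 50.8595 -46.3695] z 47.599393504886805 F board [-0.0037 -9.4673] -1.142621011857076 jawdeg -77.69486021711896 tilt [-0.0004 -1.      0.002 ]
```

View pics/b5.png

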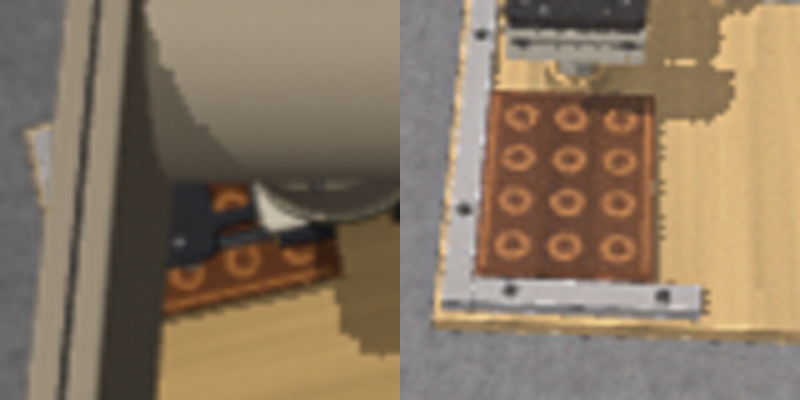

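View 10: in both views the plate sits square in the corner, held at 8.4 N for over 0.5 s. I'll back the pusher off and carry it to the dish.

```bash
python3 -m handwheel '[{"dx":0,"dy":0,"dz":0.02,"rx":0,"ry":0,"rz":0},{"dx":0,"dy":0,"dz":0.08,"rx":0,"ry":0,"rz":0},{"dx":0,"dy":-0.05,"dz":0.18,"rx":0,"ry":0,"rz":0},{"dx":0,"dy":-0.2,"dz":0.3,"rx":0,"ry":0,"rz":0},{"dx":0,"dy":-0.35,"dz":0.45,"rx":0,"ry":0,"rz":0},{"dx":0,"dy":-0.35,"dz":0.6,"rx":0,"ry":0,"rz":0},{"dx":0,"dy":-0.35,"dz":0.75,"rx":0,"ry":0,"rz":0},{"dx":0,"dy":-0.35,"dz":0.9,"rx":0,"ry":0,"rz":0},{"dx":0,"dy":-0.35,"dz":1,"rx":0,"ry":0,"rz":0},{"dx":0,"dy":-0.35,"dz":1,"rx":0,"ry":0,"rz":0}]'
python3 -m handwheel '[{"dx":0.03,"dy":0,"dz":0.12,"rx":0,"ry":0,"rz":0},{"dx":0.05,"dy":0,"dz":0.26,"rx":0,"ry":0,"rz":0},{"dx":0.08,"dy":0,"dz":0.4,"rx":0,"ry":0,"rz":0},{"dx":0.11,"dy":0,"dz":0.54,"rx":0,"ry":0,"rz":0},{"dx":0.14,"dy":0,"dz":0.68,"rx":0,"ry":0,"rz":0},{"dx":0.146,"dy":0,"dz":0.8,"rx":0,"ry":0,"rz":0},{"dx":0.146,"dy":0,"dz":0.858,"rx":0,"ry":0,"rz":0},{"dx":0.146,"dy":0,"dz":0.858,"rx":0,"ry":0,"rz":0},{"dx":0.146,"dy":0,"dz":0.858,"rx":0,"ry":0,"rz":0},{"dx":0.146,"dy":0,"dz":0.858,"rx":0,"ry":0,"rz":0}]'
python3 - <<'E'
from h import *
np.set_printoptions(precision=4,suppress=True)
o=robot.observe(); w,x,y,z=o['eef_rot']; Rm=R.from_quat([x,y,z,w]).as_matrix(); print(o['tcp_pos'],Rm.T@(np.array([.6245,-.232,.037])-o['tcp_pos'])/.15)
c=cam('side'); print('plate',seg(c)[0],seg(c)[1].round(1).tolist())
q=cam('top'); print('top',seg(q)[0],seg(q)[1].round(1).tolist())
p=proj(c,o['tcp_pos']); p=[int(a) for a in p]; save(c,'s6.png',(p[0]-40,p[1]-40,p[0]+40,p[1]+40),6)
E
```

```text
t: 36.85
tcp_pos: [0.618, -0.1027, 0.1003]
eef_rot: [-0.075, 0.075, -0.703, 0.703]
wrist_force: [-0.8, 0.2, -1.1]
width: 0.0237
t: 37.85
tcp_pos: [0.6239, -0.2297, 0.0997]
eef_rot: [0.076, -0.076, 0.703, -0.703]
wrist_force: [0.1, -0.5, -1.2]
width: 0.0239
[ 0.6239 -0.2297  0.0997] [-0.0007  0.4181  0.0163]
plate ((52.541481018066406, 35.84481430053711), (93.6192855834961, 133.0488739013672), 0.4540611207485199) [[5.199999809265137, 102.0], [6.300000190734863, -31.0], [99.9000015258789, -30.299999237060547], [98.80000305175781, 102.69999694824219]]
top ((53.04930114746094, 34.061073303222656), (129.44879150390625, 96.44131469726562), 89.0939712524414) [[3.799999952316284, -29.899999618530273], [100.19999694824219, -31.399999618530273], [102.30000305175781, 98.0], [5.900000095367432, 99.5]]
```

View pics/s6.png

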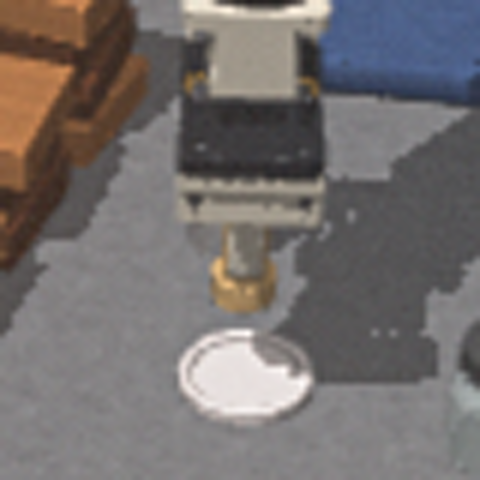

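View 11: the pusher hangs upright above the dish and is centred on it. Lower it.

```bash
python3 -m handwheel '[{"dx":0,"dy":0.08,"dz":0.016,"rx":0,"ry":0,"rz":0},{"dx":0,"dy":0.18,"dz":0.016,"rx":0,"ry":0,"rz":0},{"dx":0,"dy":0.28,"dz":0.016,"rx":0,"ry":0,"rz":0},{"dx":0,"dy":0.34,"dz":0.016,"rx":0,"ry":0,"rz":0},{"dx":0,"dy":0.37,"dz":0.016,"rx":0,"ry":0,"rz":0},{"dx":0,"dy":0.39,"dz":0.016,"rx":0,"ry":0,"rz":0},{"dx":0,"dy":0.405,"dz":0.016,"rx":0,"ry":0,"rz":0},{"dx":0,"dy":0.415,"dz":0.016,"rx":0,"ry":0,"rz":0},{"dx":0,"dy":0.415,"dz":0.016,"rx":0,"ry":0,"rz":0},{"dx":0,"dy":0.415,"dz":0.016,"rx":0,"ry":0,"rz":0}]'
python3 rel.py
```

```text
t: 38.95
tcp_pos: [0.6247, -0.2332, 0.0381]
eef_rot: [-0.076, 0.076, -0.703, 0.703]
wrist_force: [0.6, -0.7, -1.0]
width: 0.0237
t 38.95 board xy mm [  30.6657 -326.3869] z 38.124121447795126 F board [ 0.4669 -0.8172] -0.9925204148133562 jawdeg -77.67905337527186 tilt [-0.0006 -1.      0.0004]
```

```bash
python3 -m handwheel '[{"dx":0,"dy":0.003,"dz":0,"rx":0,"ry":0,"rz":0},{"dx":0,"dy":0.006,"dz":0,"rx":0,"ry":0,"rz":0},{"dx":0,"dy":0.009,"dz":0,"rx":0,"ry":0,"rz":0},{"dx":0,"dy":0.011,"dz":0,"rx":0,"ry":0,"rz":0},{"dx":0,"dy":0.012,"dz":0,"rx":0,"ry":0,"rz":0},{"dx":0,"dy":0.012,"dz":0,"rx":0,"ry":0,"rz":0},{"dx":0,"dy":0.012,"dz":0,"rx":0,"ry":0,"rz":0},{"dx":0,"dy":0.012,"dz":0,"rx":0,"ry":0,"rz":0},{"dx":0,"dy":0.012,"dz":0,"rx":0,"ry":0,"rz":0},{"dx":0,"dy":0.012,"dz":0,"rx":0,"ry":0,"rz":0}]'
python3 rel.py
```

```text
t: 39.95
tcp_pos: [0.6245, -0.2331, 0.0361]
eef_rot: [-0.076, 0.076, -0.703, 0.703]
wrist_force: [-2.0, 1.3, 3.9]
width: 0.0234
t 39.95 board xy mm [  30.483  -326.2937] z 36.14859529121907 F board [-1.6779  1.6441] 3.897791174991922 jawdeg -77.67539305979335 tilt [-0.0002 -1.      0.0001]
```

Touchdown at TCP z 36.1 mm, the same height as at the pick, with Fz up by about 5 N. Release, hold, then rise straight up.

```bash
python3 -m handwheel '[{"dx":0,"dy":0,"dz":0,"rx":0,"ry":0,"rz":0},{"dx":0,"dy":0,"dz":0,"rx":0,"ry":0,"rz":0},{"dx":0,"dy":0,"dz":0,"rx":0,"ry":0,"rz":0},{"dx":0,"dy":0,"dz":0,"rx":0,"ry":0,"rz":0},{"dx":0,"dy":0,"dz":0,"rx":0,"ry":0,"rz":0},{"dx":0,"dy":0,"dz":0,"rx":0,"ry":0,"rz":0},{"dx":0,"dy":0,"dz":0,"rx":0,"ry":0,"rz":0},{"dx":0,"dy":0,"dz":0,"rx":0,"ry":0,"rz":0},{"dx":0,"dy":0,"dz":0,"rx":0,"ry":0,"rz":0},{"dx":0,"dy":0,"dz":0,"rx":0,"ry":0,"rz":0}]' 0
python3 -m handwheel '[{"dx":0,"dy":-0.05,"dz":0,"rx":0,"ry":0,"rz":0},{"dx":0,"dy":-0.15,"dz":0,"rx":0,"ry":0,"rz":0},{"dx":0,"dy":-0.3,"dz":0,"rx":0,"ry":0,"rz":0},{"dx":0,"dy":-0.45,"dz":0,"rx":0,"ry":0,"rz":0},{"dx":0,"dy":-0.6,"dz":0,"rx":0,"ry":0,"rz":0},{"dx":0,"dy":-0.75,"dz":0,"rx":0,"ry":0,"rz":0},{"dx":0,"dy":-0.9,"dz":0,"rx":0,"ry":0,"rz":0},{"dx":0,"dy":-1,"dz":0,"rx":0,"ry":0,"rz":0},{"dx":0,"dy":-1,"dz":0,"rx":0,"ry":0,"rz":0},{"dx":0,"dy":-1,"dz":0,"rx":0,"ry":0,"rz":0}]'
python3 - <<'E'
from h import *
np.set_printoptions(precision=4,suppress=True)
c=cam('side'); P=cloud(c); h=np.hypot(P[...,0]-.6255,P[...,1]+.232); m=(h<.04)&(P[...,2]>.075)&(P[...,2]<.1)
print('stem top',P[m].mean(0),P[m][:,2].max()); print('plate',seg(c)[1].round(1).tolist()); print('top',seg(cam('top'))[1].round(1).tolist())
save(c,'s7.png',(200,90,340,280),3.1); print(robot.observe()['t'],robot.observe()['joint_vel'])
E
```

```text
t: 40.95
tcp_pos: [0.6244, -0.2331, 0.0359]
eef_rot: [-0.076, 0.076, -0.703, 0.703]
wrist_force: [-1.2, -0.2, -0.0]
width: 0.0925
t: 41.95
tcp_pos: [0.6244, -0.2331, 0.186]
eef_rot: [-0.076, 0.076, -0.703, 0.703]
wrist_force: [0.1, 0.2, -0.4]
width: 0.0929
stem top [ 0.6241 -0.2277  0.0842] 0.08985097737521897
plate [[5.199999809265137, 102.0], [6.400000095367432, -33.70000076293945], [99.9000015258789, -32.900001525878906], [98.69999694824219, 102.9000015258789]]
top [[4.699999809265137, -30.5], [100.5999984741211, -31.100000381469727], [101.30000305175781, 99.30000305175781], [5.400000095367432, 99.9000015258789]]
42.05 [ 0.0013  0.0078  0.0043 -0.0026  0.0007  0.0001]
```

View pics/s7.png

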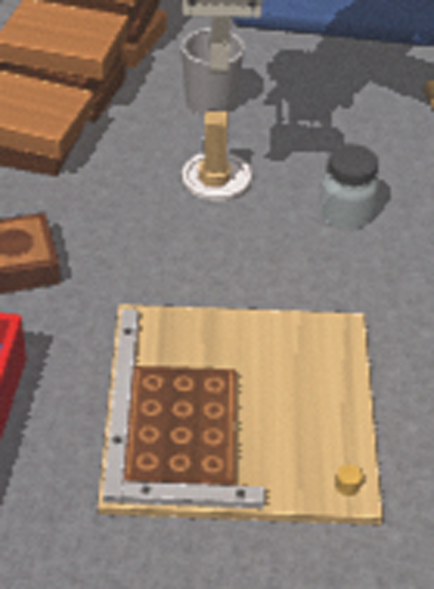

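View 12: the pusher stands upright in the dish at (215,150). The plate is square in the steel corner, the gripper is clear, and the bystanders in view have not moved. Handing in.

```bash
python3 -c "
from station import robot
print(robot.hand_in())"
```

```text
the job is handed in; nothing more can be done
None
```

I completed the job and handed it in at about 42 s of the 72 s allowed; no verdict was reported.

**What I did:** I took the pusher from its dish and squared the plate with an off-centre push. I then pressed the plate against the long edge at about 8.5 N, slid it to the short edge and pressed it there at about 8.4 N. The highest reading I saw was about 9.5 N. I only read force at the end of each move, so brief peaks between readings are unseen. Last, I stood the pusher back in its dish, released it and lifted the gripper clear.

**Last checks:**
- **Plate:** no gap is visible at either edge. The plate's measured corners match the steel faces to within the cameras' 1–2 mm accuracy. That is about the same as the 1.5 mm tolerance, so it does not prove the fit.
- **Plate angle:** the top and side views disagree slightly (about −0.4° against +0.5°), which is also measurement noise.
- **Pusher:** it stands upright in the dish and is well centred. It touched down at the same height at which it was picked up.
- **Bystanders:** nothing in the final side view appears moved. Blocks a and b and the brush were outside that crop, but the arm did not go near the blocks and only passed high above the brush.

**Disagreements along the way:**
- My first three move calls were refused and nothing moved, because rows need all six keys.
- One reading of the plate angle showed 3° while the gripper blocked the view. I judged that an artefact after looking at the picture.
- The short edge was reached about 1.5 mm later than the camera estimate.

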